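# Load the label and tape spindle and cap it

## Robot

A 6-joint arm with a two-finger parallel gripper is mounted at the origin on the work surface. World frame = base frame: x ahead of the robot, y to its left, z up, the work surface at z = 0. Lengths are in mm, angles in rad, forces in N, time in s.
With the tool pointing down it reaches from about 325 to 850 mm from the base axis. Payload 4.4 kg.
Tool frame: the origin (TCP) lies at the very end of the fingers, on their centre line; the grasp point (between the pads) lies 19 mm behind it; x points along the fingers, z is the direction in which the jaws open and shut, and the axes are right-handed (so a half turn about x gives the same grasp; the last joint's range is limited). The gripper opens to 94 mm and grips with 3 to 60 N. Pads are 16 mm wide; open, the fingers measure 119 mm over their backs; the gripper's body (75 mm by 177 mm) begins 78 mm behind the grasp point.
Start: joints at [-1.317, 0.207, 1.542, -0, 1.393, -0.15], TCP at [225.915, -528.762, 205.447] pointing down, gripper open.
Joint ranges: [-2.73, 2.73], [-0.86, 2.22], [0.23, 2.46], [-1.11, 4.25], [0.08, 2.63], [-2.82, 2.82]. Speed limits (rad/s): [2.79, 2.79, 3.14, 3.14, 3.14, 3.14].

## Interface

Orientations are given as a rotation vector (axis times angle).
In Python, from cell import bot, imaging, job gives the robot as it stands. The module is installed in compiled form; this text tells all that it offers.
- The arm moves only by the tool move_arm, never from a script. Its argument "increments" is a list of rows, each an object of numbers: "dx", "dy", "dz": the shift along the tool's x, y, z in m; "turn": the turn about the tool's x in rad. In form: [{"dx": .., "dy": .., "dz": .., "turn": ..}, ...]. A call has 1 to 10 rows; each row is the pose to reach, as a shift and turn from the pose measured when the call began, along the tool's axes at that moment; what a row does not reach only later rows make up. A row lasts 1/8 s, in which the tool goes at most 62.5 mm and 10.7 degrees, less where a joint would pass 70% of its speed; a pose out of reach is approached as far as the arm can. A call with a gripper value outside its range is refused whole. "fingers" is the opening, from 0 (shut) to 1 (fully open), set as the call begins (left out, the last holds). The fingers move at their own pace and stop on an object; "squeeze" is the grip in N (left out, the last holds). Time passes only in rows, so rows that repeat a pose let the fingers close. It gives the time, the measured TCP pose, the force and the opening at its end, in the units of the state.
- bot.get_state(): the state, without advancing time (a new reading comes with each control period).
- imaging.camera(name): name is "scene" or "top" or "wrist"; returns a dict with "image" (480x640x3 uint8, red, green, blue), "K" (3x3 intrinsics, pixels), "k1" (the pictures are not rectified: a ray, as slopes to the right and down, at radius r is drawn at 1 + k1 r^2 times it, then the intrinsics apply), "eye" and "rotation" of the camera in the world. Camera axes: x right, y down, z forward; pixel columns grow to the right and rows downward; lengths in mm; the calibration is good to about 2 mm. A picture is of the moment at which its call begins. There is no depth.
- job.job_done(): hands the job in, once; it reports no verdict.
The state is a dict: "time": time; "joint_pos": joint angles; "qd": joint speeds; "joint_efforts": joint torques, N m; "ee_pos": TCP position; "orientation": TCP orientation; "ft_force": force on the tool from outside, world axes, zero at the start; "wrist_torque": the same for the moment, N m; "opening": finger opening in mm.
Only numpy, scipy, OpenCV 4.12 (cv2) and the standard library are available. Lean on these libraries where they do the work, as an engineer would, in place of code of your own. Each camera call takes 0.05 s, during which the arm holds its last target.

## Task

Load the spindle on the packing bench: thread the brown roll onto the horizontal rod first, then the white roll outside it, and push both along the rod until they are fully home against the back plate and each other. Then find, by trying them, which of the two orange end caps fits, press it fully onto the rod's end, and leave the cap that does not fit lying in the cap rack. Leave the green roll in its rack and do not disturb the other things on the bench.

Things in the scene. Friction and masses are not known exactly. Their poses are not given: they have to be found in the camera images.
- spindle: fixed grey stand: upright back plate 110 wide (x), 14 thick, 175 mm tall, with a level steel rod, 20 mm in diameter, standing 120 mm out of its front face. Origin on the bench under that face and the rod; the rod runs from (0, 0, 130) to (0, -120, 130) mm in this frame. The foot, 12 mm high, reaches 30 mm in front of the face. With both rolls home the white one's outer face is 80 mm from the plate
- rod_tip (a point): centre of the rod's free end (2 mm chamfer); axes as the stand's: the rod points along -y, parts are threaded by moving them along +y. A threaded roll, let go, hangs with the top of its bore on the rod, its centre 4 mm below the rod's axis
- roll_brown_c (a point): brown roll of packing tape, a hollow cylinder 96 mm in diameter and 40 mm wide with a 28 mm through bore, 220 g nominal, lying with its axis (own y) level in the roll rack, both faces free. This point is its centre, in the middle of the bore
- roll_white_c (a point): white roll of labels, a hollow cylinder 96 mm in diameter and 40 mm wide with a 28 mm through bore, 220 g nominal, lying with its axis (own y) level in the roll rack, both faces free. This point is its centre, in the middle of the bore
- roll_green_c (a point): green roll of tape, to be left alone, a hollow cylinder 96 mm in diameter and 40 mm wide with a 28 mm through bore, 220 g nominal, lying with its axis (own y) level in the roll rack, both faces free. This point is its centre, in the middle of the bore
- cap_p_c (a point): orange end cap, a cylinder d 38 x 40 mm, 70 g, lying along its own y in the cap rack. This point is its centre. Closed end at -y; open mouth, 28 mm wide and 6 deep, at +y. The two caps look alike; behind the mouth one has a 23 mm bore and takes the rod 28 mm deep, down to its floor, the other a 16 mm bore and stops hard after 6 mm. Either may lie in either place: find by trial which fits
- cap_q_c (a point): orange end cap, a cylinder d 38 x 40 mm, 70 g, lying along its own y in the cap rack. This point is its centre. Closed end at -y; open mouth, 28 mm wide and 6 deep, at +y. The two caps look alike; behind the mouth one has a 23 mm bore and takes the rod 28 mm deep, down to its floor, the other a 16 mm bore and stops hard after 6 mm. Either may lie in either place: find by trial which fits
- cap_rack: fixed plywood V rest, 140 mm long (along its y), with the two end caps in line, centres 74 mm apart. Origin on the bench under its middle; a cap lying in it has its centre 60 mm above the bench at x = 0 and its axis along y. The V's edges are 12 mm below the caps' centres and reach at most 19 mm to either side of the middle line
- roll_rack: plywood V-shaped rest fixed to the bench, 250 mm long (along its y), 110 mm wide, holding three rolls in line, centres 85 mm apart, 80 mm above the bench; the V's edges are 27 mm below the rolls' centres. Origin on the bench under its middle
- tape_measure: blue pocket tape measure, 65 x 32 x 60 mm, a bystander not to be disturbed; origin under its middle
- small_carton: closed carton, 100 x 140 x 70 mm, a bystander not to be disturbed; origin under its middle
- wrench: steel wrench, about 200 mm long, lying flat, a bystander not to be disturbed; origin under its middle
- glue_jar: jar with white lid, 60 mm across, 90 mm tall, a bystander not to be disturbed; origin under its middle
- angle_offcut: 160 mm piece of grey slotted angle, a bystander not to be disturbed; origin under its middle
Things that resemble listed ones, but are neither listed nor needed, are in the scene too. What is shaped like the part that bears roll_brown_c but pink or red is not meant.

How it is judged:
By the outcome, as a careful person would: the job done as asked, in the order asked, and still so for the second after the job is handed in, with the robot touching nothing.
It also fails if it takes over 72 s, if anything falls off the work surface, if the arm or the gripper's body presses on something with over 40 N, if the wrist force passes 120 N, or if a joint passes its speed limit or range.

## Working session

There is one attempt and no reset: what is moved stays moved. The work goes in short steps, Python scripts to look and compute and a tool call to move; the robot and the scene stay as the last step left them, time stands still between calls to the robot, and variables do not carry over. Pictures are saved under pics/ and viewed, and the job is handed in when it is done.

Besides the shell and the picture viewer there is one more tool, called as name(argument=value, ...) on one line, values as JSON. move_arm: Moves the arm, as the interface text tells. Its arguments: {"type":"object","properties":{"increments":{"type":"array"},"fingers":{"type":"number"},"squeeze":{"type":"number"}},"required":["increments"]}

```bash
mkdir -p pics; cat > h.py <<'E'
import numpy as np,cv2
from cell import bot,imaging,job
def snap(n,f,crop=None,s=1):
    c=imaging.camera(n); im=c["image"][:,:,::-1].copy()
    np.savez('pics/'+f+'.npz',K=c["K"],k1=c["k1"],eye=c["eye"],R=c["rotation"],im=im)
    cv2.imwrite('pics/'+f+'.png',im); return c
def crop(f,x0,y0,x1,y1,s,o):
    im=cv2.imread('pics/'+f+'.png')[y0:y1,x0:x1]; cv2.imwrite('pics/'+o+'.png',cv2.resize(im,None,fx=s,fy=s,interpolation=cv2.INTER_CUBIC))
def load(f): return np.load('pics/'+f+'.npz')
def ray(d,u,v):
    K=d['K'];k=float(d['k1']); p=cv2.undistortPoints(np.array([[[u,v]]],float),K,np.array([k,0,0,0.]))[0,0]
    r=d['R']@np.array([p[0],p[1],1]); return d['eye'],r/np.linalg.norm(r)
def atz(d,u,v,z):
    e,r=ray(d,u,v); return e+r*(z-e[2])/r[2]
def proj(d,P):
    q=d['R'].T@(np.array(P,float)-d['eye']); x,y=q[0]/q[2],q[1]/q[2]; f=1+float(d['k1'])*(x*x+y*y)
    return (d['K']@np.array([x*f,y*f,1]))[:2]
def tri(obs):
    A=np.zeros((3,3));b=np.zeros(3)
    for d,u,v in obs:
        e,r=ray(d,u,v);M=np.eye(3)-np.outer(r,r);A+=M;b+=M@e
    return np.linalg.solve(A,b)
E
python3 - <<'E'
from h import *
for n in("scene","top","wrist"):
    c=snap(n,n+"0");print(n,c["K"].tolist(),c["k1"],c["eye"],np.round(c["rotation"],3).tolist())
print(bot.get_state())
E
```

```text
scene [[531.8656054185224, 0.0, 317.1374900907457], [0.0, 531.8656054185224, 243.07080076495666], [0.0, 0.0, 1.0]] -0.06318670617136557 [ 987.82596096 -334.10781556 1033.96016485] [-2.36, -1.193, 0.316]
top [[445.9353108554578, 0.0, 325.24804608166767], [0.0, 445.9353108554578, 241.50590365447937], [0.0, 0.0, 1.0]] -0.06930972204499498 [ 384.63943144   -6.63601041 1106.12199424] [-2.183, 2.118, -0.173]
wrist [[341.27562976748357, 0.0, 312.7328691932412], [0.0, 341.27562976748357, 237.27239137773637], [0.0, 0.0, 1.0]] -0.05319655221429266 [ 300.10894621 -497.01398433  384.20864235] [2.421, -1.599, -0.226]
{'time': 0.15, 'joint_pos': array([-1.31749903e+00,  2.07245810e-01,  1.54265918e+00,  1.74581192e-05,
        1.39350494e+00, -1.50477779e-01]), 'qd': array([ 0.00061025, -0.00301598, -0.00335613,  0.00036435, -0.00056847,
       -0.00038168]), 'joint_efforts': array([ 1.08854903e-03, -3.71314180e+01, -2.81812602e+01,  6.97769201e-02,
        3.27018346e-02, -1.03544376e-04]), 'ee_pos': array([ 225.75583101, -528.12360716,  204.52948218]), 'orientation': array([ 0.9080305 ,  1.37495502, -0.90600554]), 'ft_force': array([ 0.40440222,  0.11223359, -0.60041638]), 'wrist_torque': array([0.01512818, 0.04069023, 0.05287128]), 'opening': 93.97193421199026}
```

```bash
sed -i "s/R=c\[\"rotation\"\]/R=cv2.Rodrigues(np.array(c['rotation'],float))[0]/" h.py
python3 - <<'E'
from h import *
for n in("scene","top","wrist"):
    d=dict(load(n+"0")); d['R']=cv2.Rodrigues(d['R'])[0]; np.savez('pics/'+n+'0.npz',**d); print(np.round(d['R'],3).tolist())
print(np.round(cv2.Rodrigues(bot.get_state()['orientation'])[0],3))
E
```

```text
[[0.595, 0.695, -0.404], [0.804, -0.509, 0.308], [0.008, -0.508, -0.861]]
[[0.029, -0.989, 0.147], [-0.999, -0.031, -0.011], [0.016, -0.147, -0.989]]
[[0.392, -0.884, -0.254], [-0.92, -0.378, -0.107], [-0.001, 0.276, -0.961]]
[[-0.     0.92   0.393]
 [ 0.002  0.393 -0.92 ]
 [-1.     0.    -0.002]]
```

View pics/scene0.png

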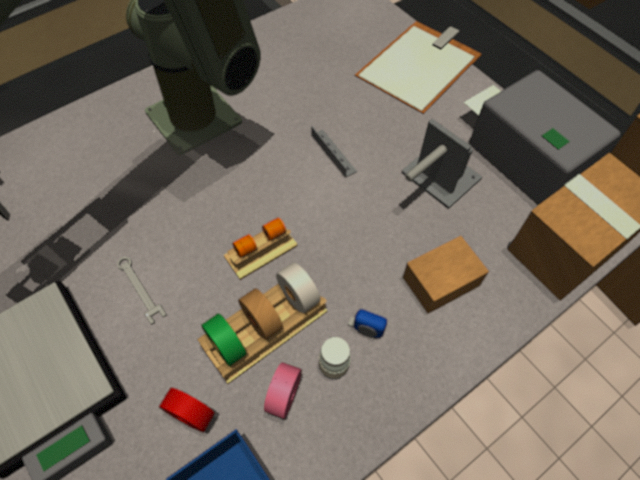

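View pics/top0.png

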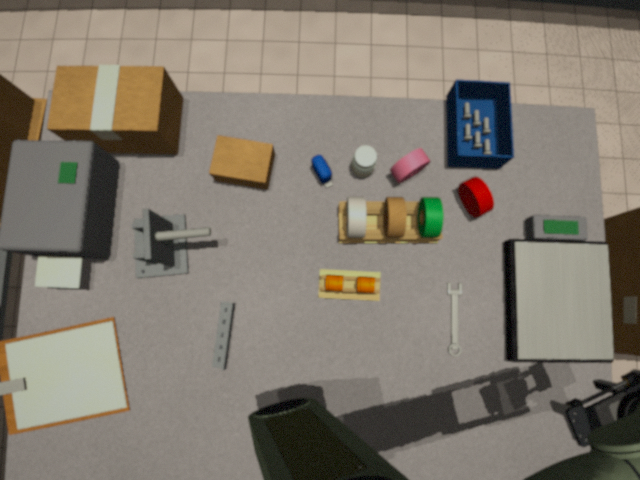

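View pics/wrist0.png

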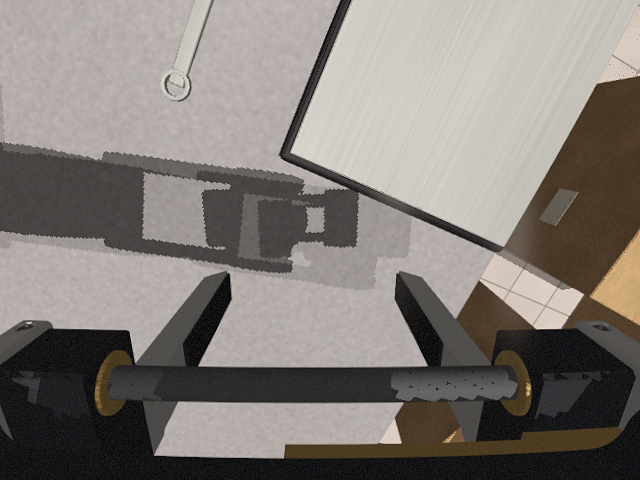

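```bash
python3 - <<'E'
from h import *
crop('top0',120,190,230,290,7,'t_sp'); crop('top0',310,180,460,310,5,'t_rk'); crop('scene0',390,110,490,220,6,'s_sp'); crop('scene0',190,210,340,390,3.3,'s_rk')
E
```

```text
(no output)
```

View pics/t_sp.png

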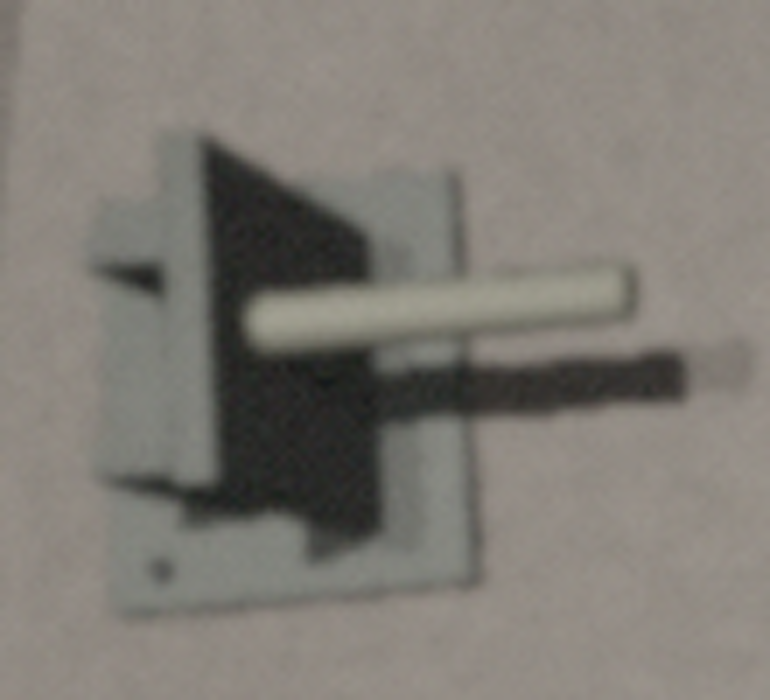

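View pics/t_rk.png

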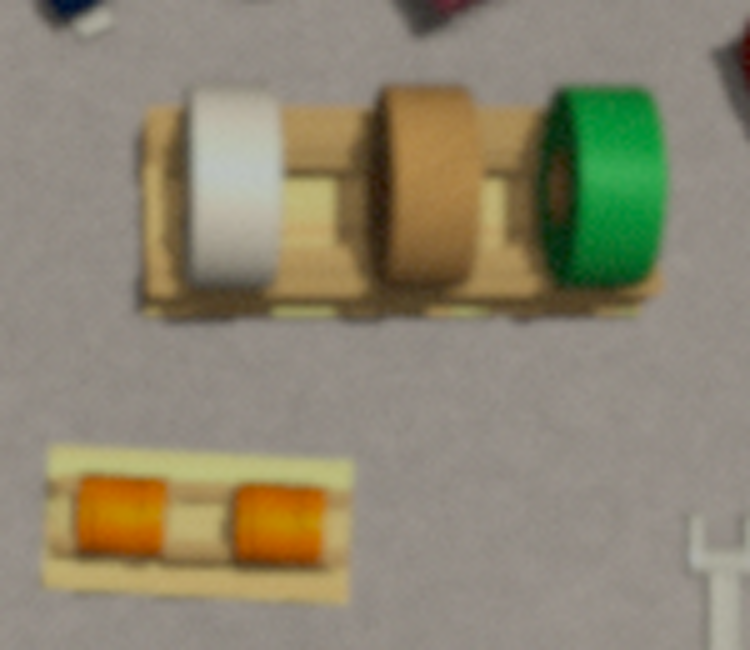

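View pics/s_sp.png

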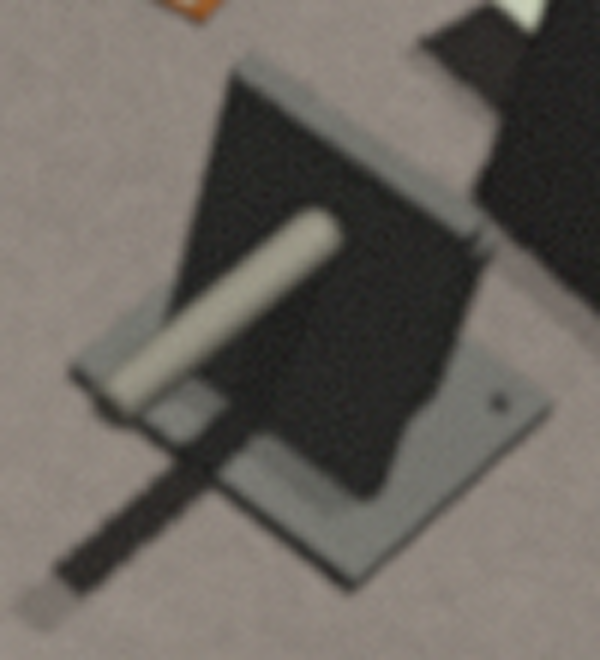

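View pics/s_rk.png

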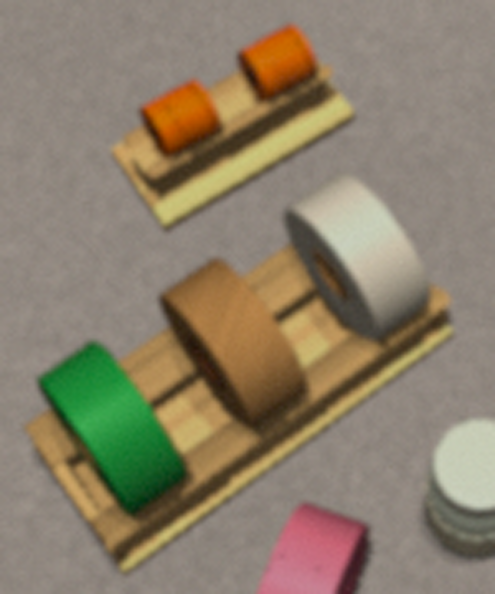

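```bash
cat > fit.py <<'E'
from h import *
from scipy.optimize import minimize,least_squares
T,S=load('top0'),load('scene0')
def cyl(c,yaw,r,w,n=40):
    a=np.linspace(0,2*np.pi,n); ax=np.array([-np.sin(yaw),np.cos(yaw),0]); rx=np.array([np.cos(yaw),np.sin(yaw),0])
    return np.array([np.array(c)+s*w/2*ax+r*(np.cos(t)*rx+np.sin(t)*np.array([0,0,1])) for s in(-1,1) for t in a])
def hullmask(d,P,box,s=6):
    x0,y0,x1,y1=box
    q=np.array([proj(d,p) for p in P]); q=((q-[x0,y0]+.5)*s).astype(np.float32)
    m=np.zeros(((y1-y0)*s,(x1-x0)*s),np.uint8); cv2.fillConvexPoly(m,(cv2.convexHull(q)*16).astype(np.int32).reshape(-1,2),255,cv2.LINE_AA,4)
    return cv2.resize(m,(x1-x0,y1-y0),interpolation=cv2.INTER_AREA)/255.
def cmask(d,box,f):
    x0,y0,x1,y1=box; h=cv2.cvtColor(d['im'],cv2.COLOR_BGR2HSV)[y0:y1,x0:x1].astype(int); return f(h[...,0],h[...,1],h[...,2]).astype(float)
E
python3 - <<'E'
from fit import *
org=lambda h,s,v:(h<16)&(s>215)&(v>90)
grn=lambda h,s,v:(h>50)&(h<80)&(s>150)
for n,d,b in(('t',T,(310,260,400,310)),('s',S,(220,205,300,265)),('t',T,(410,185,450,245)),('s',S,(195,305,255,370))):
    f=org if b[3] in(310,265) else grn
    print(n,cmask(d,b,f).sum())
res={}
def fit(items,boxes,f,x0):
    ms=[cmask(d,b,f) for d,b in zip((T,S),boxes)]
    def cost(p):
        return sum(np.abs(np.max([hullmask(d,P,b) for P in items(p)],0)-m).sum() for d,b,m in zip((T,S),boxes,ms))
    r=minimize(cost,x0,method='Nelder-Mead',options=dict(initial_simplex=np.array([x0]+[list(np.array(x0)+np.eye(3)[i]*[15,15,.1][i]) for i in range(3)])))
    print(r.x,r.fun,[m.sum() for m in ms]); return r.x
g0=atz(T,345,285,60);g1=atz(T,430,216,80);print(g0,g1)
def caps(p):
    ax=np.array([-np.sin(p[2]),np.cos(p[2]),0]);c=np.array([p[0],p[1],60]);return [cyl(c+s*37*ax,p[2],19,40) for s in(1,-1)]
fit(caps,[(310,260,400,310),(220,205,300,265)],org,[g0[0],g0[1],0])
fit(lambda p:[cyl([p[0],p[1],80],p[2],48,40)],[(410,185,450,245),(195,305,255,370)],grn,[g1[0],g1[1],0])
# spindle
def pts(p):
    x,y,a,w=p; R=np.array([[np.cos(a),-np.sin(a),0],[np.sin(a),np.cos(a),0],[0,0,1]]); L=lambda q:R@np.array(q,float)+[x,y,0]
    return [L(q) for q in([55,0,175],[-55,0,175],[w,-30,12],[-w,-30,12],[0,-120,130])]
obs={'t':[(149.3,209.3),(150.7,258.9),(185,214.6),(188.3,273.1),(209.7,231.9)],'s':[(470,151.7),(430,123),(448.3,207.5),(402.5,171.7),(408.3,177)]}
def r(p): 
    P=pts(p); return np.concatenate([np.array(proj(d,q))-o for d,k in((T,'t'),(S,'s')) for q,o in zip(P,obs[k])])
g=atz(T,150,234,175)
s=least_squares(r,[g[0],g[1],0,65],loss='soft_l1');print(s.x,np.round(r(s.x).reshape(-1,2),1).tolist()); print(pts(s.x)[4])
E
```

```text
t 150.0
s 447.0
t 741.0
s 1049.0
[438.80587374 -67.58203848  60.        ] [ 605.98540269 -264.03295586   80.        ]
[ 4.43063191e+02 -7.48276988e+01 -6.91840818e-02] 762.1372549019608 [np.float64(150.0), np.float64(447.0)]
[ 6.03758997e+02 -2.60780851e+02 -5.05657505e-02] 451.25098039215686 [np.float64(741.0), np.float64(1049.0)]
[5.33463867e+02 3.58103826e+02 1.06217604e-01 7.29627586e+01] [[-0.5, -3.2], [-1.0, -2.0], [-0.3, -1.8], [-1.8, -2.4], [0.5, -1.2], [-3.2, -1.5], [-2.3, -1.6], [-0.8, -0.6], [-0.7, -1.4], [-2.0, 1.1]]
[546.18602572 238.78012025 130.        ]
```

```bash
cat > ov.py <<'E'
from fit import *
def overlay(f,d,Ps,out,box,s):
    x0,y0,x1,y1=box; im=cv2.resize(d['im'][y0:y1,x0:x1],None,fx=s,fy=s,interpolation=cv2.INTER_CUBIC)
    for P in Ps:
        q=np.array([proj(d,p) for p in P]); q=((q-[x0,y0]+.5)*s).astype(np.int32)
        n=len(q)//2
        cv2.polylines(im,[q[:n].reshape(-1,1,2)],True,(255,0,0),1); cv2.polylines(im,[q[n:].reshape(-1,1,2)],True,(255,255,0),1)
    cv2.imwrite('pics/'+out+'.png',im)
E
python3 - <<'E'
from ov import *
a=-.05;ax=np.array([-np.sin(a),np.cos(a),0])
Ps=[cyl(np.array([603.8,-260.8,80])+k*85*ax,a,48,40) for k in range(3)]
a=-.069;ax=np.array([-np.sin(a),np.cos(a),0])
Ps+=[cyl(np.array([443,-74.8,60])+k*37*ax,a,19,40) for k in(-1,1)]
overlay('',T,Ps,'o_t',(310,180,460,310),5); overlay('',S,Ps,'o_s',(190,210,340,390),3.3)
for p in((334,283),(366,285)): print(cv2.cvtColor(T['im'],cv2.COLOR_BGR2HSV)[p[1]-6:p[1]+7:3,p[0]])
E
```

```text
[[ 15 255 182]
 [ 18 255 191]
 [ 21 255 191]
 [ 16 255 190]
 [ 14 255 153]]
[[ 15 255 184]
 [ 19 255 191]
 [ 20 255 191]
 [ 16 255 188]
 [ 15 255 145]]
```

View pics/o_t.png

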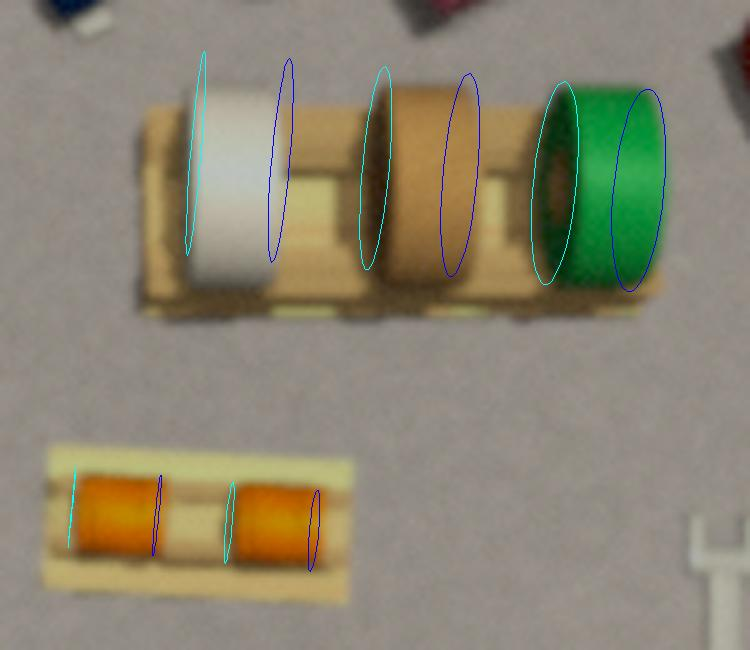

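View pics/o_s.png

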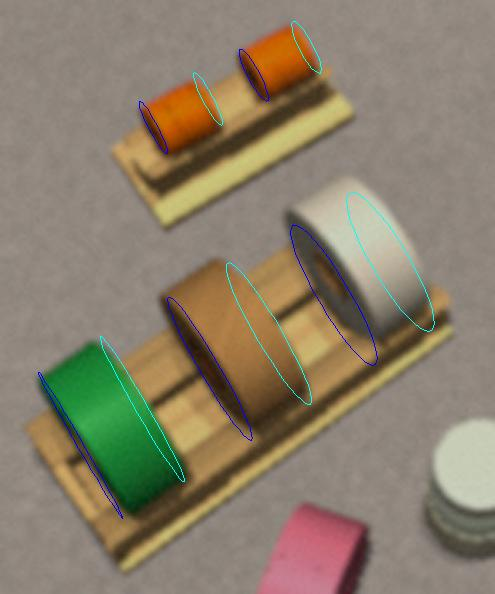

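```bash
python3 - <<'E'
from ov import *
org=lambda h,s,v:(h<24)&(s>200)&(v>70)
grn=lambda h,s,v:(h>50)&(h<80)&(s>150)
def fit(items,d,b,f,x0):
    m=cmask(d,b,f)
    cv2.imwrite('pics/m_%d.png'%b[0],cv2.resize((m*255).astype(np.uint8),None,fx=4,fy=4))
    cost=lambda p:np.abs(np.max([hullmask(d,P,b) for P in items(p)],0)-m).sum()
    best=None
    for k in range(2):
        r=minimize(cost,x0,method='Nelder-Mead',options=dict(initial_simplex=np.array([x0]+[list(np.array(x0)+np.eye(3)[i]*[15,15,.1][i]) for i in range(3)]))); x0=list(r.x)
    print(np.round(r.x,3),r.fun,m.sum()); return r.x
def caps(p):
    ax=np.array([-np.sin(p[2]),np.cos(p[2]),0]);c=np.array([p[0],p[1],60]);return [cyl(c+s*37*ax,p[2],19,40) for s in(1,-1)]
a=fit(caps,T,(310,260,400,310),org,[440,-70,0]);b=fit(caps,S,(220,205,300,265),org,[440,-70,0])
one=lambda p:[cyl([p[0],p[1],80],p[2],48,40)]
c=fit(one,T,(410,185,450,245),grn,[600,-262,0]);d=fit(one,S,(195,305,255,370),grn,[600,-262,0])
def three(p):
    ax=np.array([-np.sin(p[2]),np.cos(p[2]),0]);return [cyl(np.array([p[0],p[1],80])+k*85*ax,p[2],48,40) for k in range(3)]
overlay('',T,caps(a)+three(c),'o_t',(310,180,460,310),5); overlay('',S,caps(b)+three(d),'o_s',(190,210,340,390),3.3)
E
```

```text
[ 4.42432e+02 -7.73270e+01 -3.20000e-02] 94.93725490196078 501.0
[ 4.45246e+02 -7.62190e+01 -7.00000e-02] 175.3411764705882 591.0
[ 6.03580e+02 -2.62217e+02 -1.14000e-01] 243.22352941176467 741.0
[ 6.04062e+02 -2.60671e+02 -4.50000e-02] 195.87058823529412 1049.0
```

View pics/o_t.png

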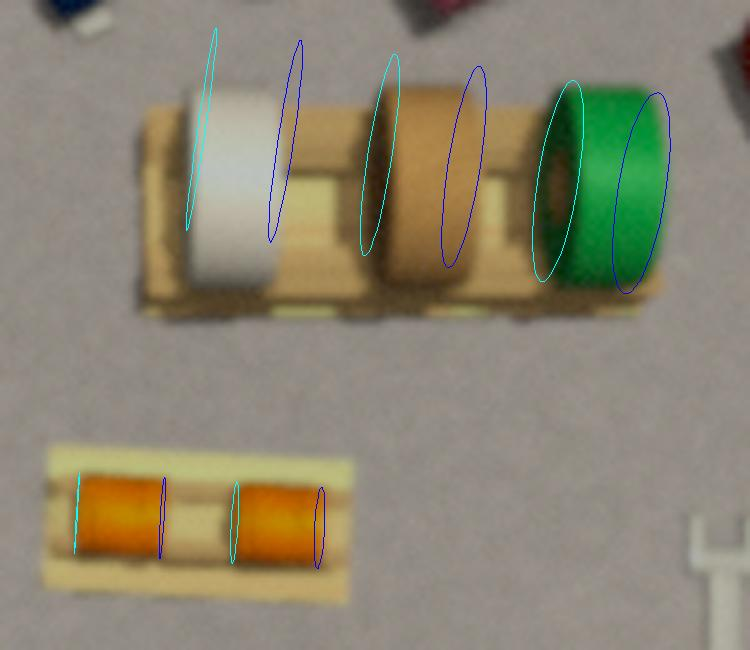

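View pics/o_s.png

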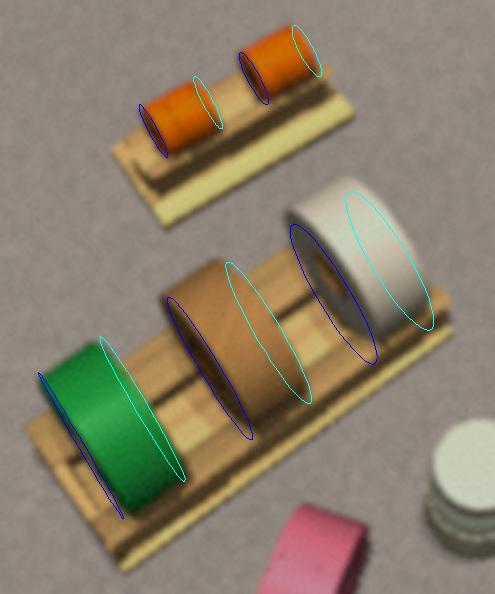

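```bash
cat > bb.py <<'E'
from ov import *
def bb(d,P):
    q=np.array([proj(d,p) for p in P]); return np.r_[q.min(0),q.max(0)]
cv=lambda l,r,t,b,x0,y0,s:np.array([l/s+x0-.5,t/s+y0-.5,r/s+x0-.5,b/s+y0-.5])
t=lambda *a:cv(*a,310,180,5); s=lambda *a:cv(*a,190,210,3.3)
tr=[t(538,667,85,290),t(372,482,85,285),t(188,283,88,288)]
sr=[s(38,187,341,512),s(162,308,258,432),s(286,430,177,345)]
tc=[t(232,327,485,567),t(75,167,475,557)]; sc=[s(140,219,80,153),s(238,317,25,97)]
def three(p):
    ax=np.array([-np.sin(p[2]),np.cos(p[2]),0]);return [cyl(np.array([p[0],p[1],80])+k*85*ax,p[2],48,40) for k in(-1,0,1)]
def caps(p):
    ax=np.array([-np.sin(p[2]),np.cos(p[2]),0]);return [cyl(np.array([p[0],p[1],60])+k*37*ax,p[2],19,40) for k in(-1,1)]
def go(model,x0,sets):
    f=lambda p:np.concatenate([bb(d,P)-o for d,os in sets for P,o in zip(model(p),os)])
    r=least_squares(f,x0,x_scale=[10,10,.1]);print(np.round(r.x,3),np.round(f(r.x).reshape(-1,4),1).tolist());return r.x
E
python3 - <<'E'
from bb import *
print('rolls');a=go(three,[600,-180,0],[(T,tr)]);b=go(three,[600,-180,0],[(S,sr)]);go(three,[600,-180,0],[(T,tr),(S,sr)])
print('caps');c=go(caps,[440,-75,0],[(T,tc)]);e=go(caps,[440,-75,0],[(S,sc)])
overlay('',T,caps(c)+three(a),'o_t',(310,180,460,310),5); overlay('',S,caps(e)+three(b),'o_s',(190,210,340,390),3.3)
E
```

```text
rolls
[ 6.00841e+02 -1.76863e+02  3.20000e-02] [[-0.8, 0.1, 0.2, -0.3], [-1.9, -0.0, -0.1, 0.7], [0.4, -0.7, 2.0, 0.1]]
[ 6.02620e+02 -1.74117e+02  8.00000e-03] [[-0.1, -1.8, 0.7, 1.0], [0.1, -0.9, 1.1, -0.4], [-1.6, 0.5, -0.4, 1.5]]
[ 6.01860e+02 -1.75199e+02  1.90000e-02] [[-1.5, 0.0, -0.6, -0.1], [-2.5, -0.6, -0.9, 0.4], [-0.2, -1.7, 1.3, -0.7], [-0.7, -1.4, 0.5, 1.4], [-0.7, -0.8, 0.6, -0.4], [-2.6, 0.3, -1.2, 1.1]]
caps
[ 4.42173e+02 -7.79600e+01 -2.50000e-02] [[0.0, -0.5, -0.1, 0.2], [0.2, -0.2, -0.1, 0.5]]
[ 4.42977e+02 -7.63910e+01 -5.80000e-02] [[-0.9, -1.7, 0.6, 0.8], [-0.4, -0.8, 0.6, 1.5]]
```

View pics/o_t.png

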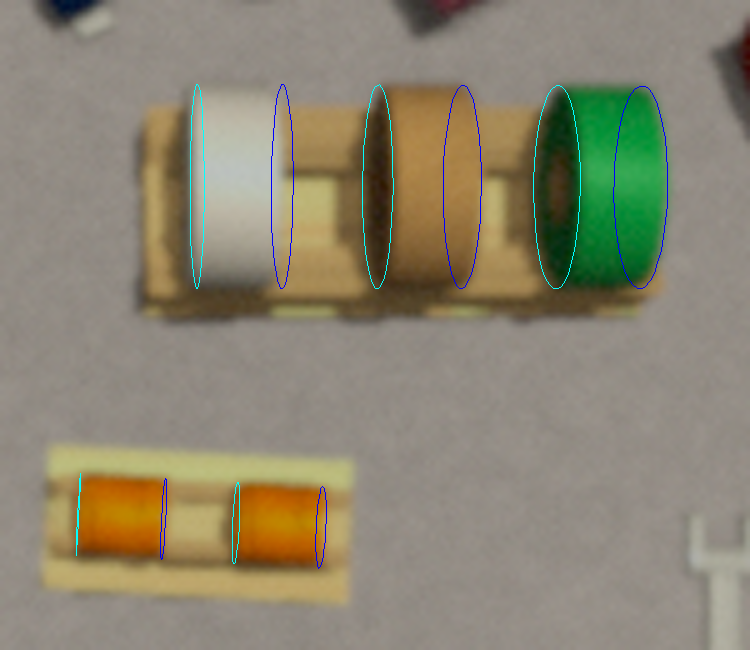

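View pics/o_s.png

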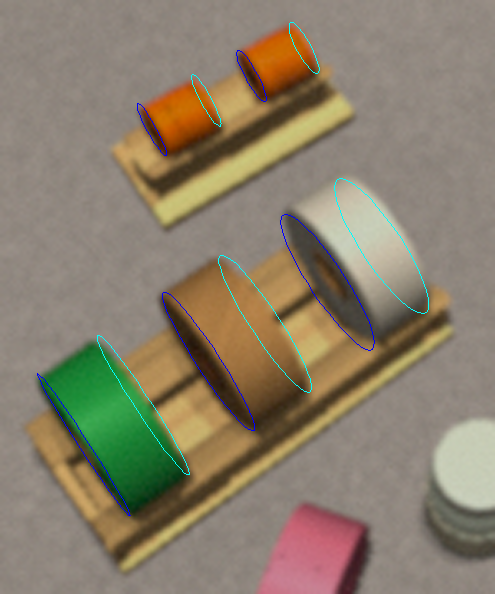

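```bash
cat > plan.py <<'E'
from h import *
import sys
def plan(x,y,z,ang,st=None):
    st=st or bot.get_state(); R=cv2.Rodrigues(st['orientation'])[0]; d=R.T@(np.array([x,y,z],float)-st['ee_pos'])/1000
    cur=np.arctan2(R[1,2],R[0,2]); t=-(ang-cur); t=(t+np.pi)%(2*np.pi)-np.pi
    print('dx %.4f dy %.4f dz %.4f turn %.4f | j6 %.2f t %.2f pos %s'%(*d,t,st['joint_pos'][5],st['time'],np.round(st['ee_pos'],1)),'F',np.round(st['ft_force'],1),'open %.1f'%st['opening'], 'tilt',np.round(R[:,0],3))
if __name__=='__main__': plan(*map(float,sys.argv[1:5]))
E
python3 plan.py 602 -175 200 -1.551
```

```text
dx 0.0050 dy 0.4847 dz -0.1769 turn 0.3840 | j6 -0.15 t 0.15 pos [ 225.8 -528.1  204.5] F [ 0.4  0.1 -0.6] open 94.0 tilt [-0.     0.002 -1.   ]
```

move_arm(increments=[{"dx":0.005,"dy":0.485,"dz":-0.177,"turn":0.384},{"dx":0.005,"dy":0.485,"dz":-0.177,"turn":0.384},{"dx":0.005,"dy":0.485,"dz":-0.177,"turn":0.384},{"dx":0.005,"dy":0.485,"dz":-0.177,"turn":0.384},{"dx":0.005,"dy":0.485,"dz":-0.177,"turn":0.384},{"dx":0.005,"dy":0.485,"dz":-0.177,"turn":0.384},{"dx":0.005,"dy":0.485,"dz":-0.177,"turn":0.384},{"dx":0.005,"dy":0.485,"dz":-0.177,"turn":0.384},{"dx":0.005,"dy":0.485,"dz":-0.177,"turn":0.384},{"dx":0.005,"dy":0.485,"dz":-0.177,"turn":0.384}], fingers=0.75)

```text
time: 1.4
ee_pos: [602.3, -174.0, 199.3]
orientation: [1.193, 1.222, -1.193]
ft_force: [-0.6, -0.7, 0.1]
opening: 70.7
```

```bash
python3 - <<'E'
from plan import *
plan(602,-175,200,-1.551)
snap('wrist','w1');snap('top','t1');
E
```

```text
dx -0.0007 dy -0.0004 dz 0.0010 turn 0.0024 | j6 1.13 t 1.40 pos [ 602.3 -174.   199.3] F [-0.6 -0.7  0.1] open 70.7 tilt [-0.002  0.002 -1.   ]
```

View pics/w1.png

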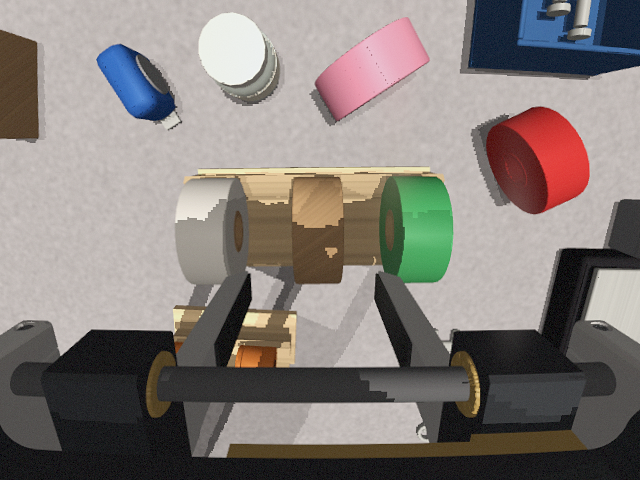

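View pics/t1.png

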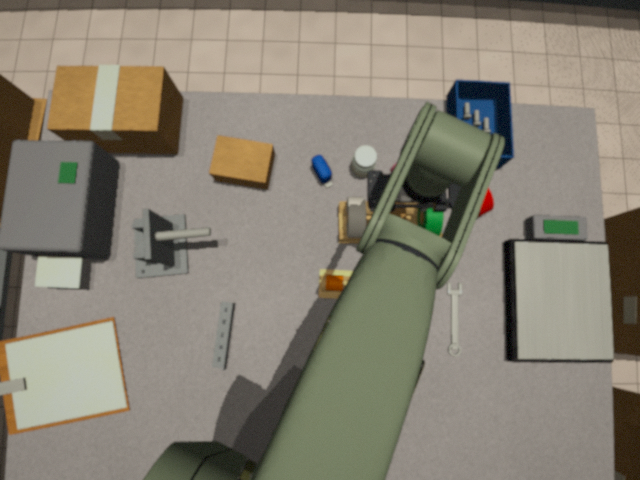

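```bash
python3 - <<'E'
from bb import *
W=load('w1')
wr=[np.array(o,float) for o in((379,175,453,283),(290,176,344,283),(176,176,248,283))]
a=go(three,[600,-175,0],[(W,wr)])
for i in range(3):
  go(lambda p:[cyl([p[0],p[1],80],p[2],48,40)],[600,-260+85*i,0.02],[(W,wr[i:i+1])])
overlay('',W,three(a),'o_w',(160,160,470,300),2.5)
E
```

```text
[ 6.04757e+02 -1.76167e+02  2.20000e-02] [[-2.3, 0.8, -1.6, -0.4], [-0.8, -0.4, -2.5, -0.3], [3.2, -0.3, 4.7, -0.4]]
[ 6.06886e+02 -2.62934e+02  5.80000e-02] [[-0.3, -0.0, 0.2, 0.0]]
[ 6.04482e+02 -1.77454e+02  2.20000e-02] [[0.9, -0.0, -0.9, -0.0]]
[ 6.02555e+02 -8.76600e+01 -7.00000e-03] [[-0.8, -0.3, 1.1, 0.4]]
```

View pics/o_w.png

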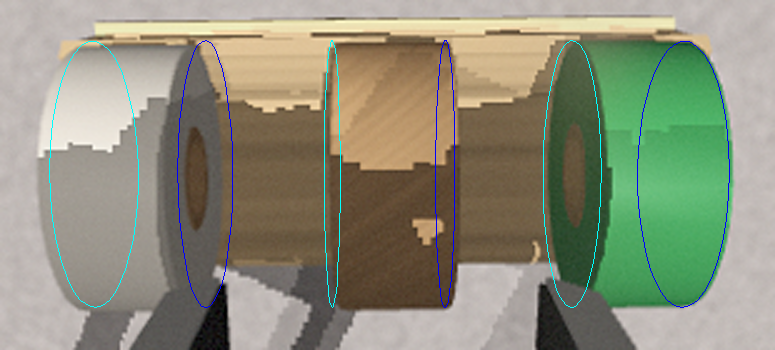

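```bash
python3 plan.py 603 -177 97 -1.55
```

```text
dx 0.1026 dy 0.0021 dz 0.0012 turn -0.0019 | j6 1.13 t 1.50 pos [ 601.1 -175.9  199.6] F [ 0.2 -0.5  0.1] open 70.8 tilt [-0.002  0.001 -1.   ]
```

move_arm(increments=[{"dx":0.05,"dy":0.002,"dz":0.001},{"dx":0.09,"dy":0.002,"dz":0.001},{"dx":0.102,"dy":0.002,"dz":0.001},{"dx":0.102,"dy":0.002,"dz":0.001}])

```text
validation failed for argument at $.in...
```

move_arm(increments=[{"dx":0},{"dx":0},{"dx":0},{"dx":0},{"dx":0}], fingers=0, squeeze=30)

```text
validation failed for argument at $.in...
```

```bash
python3 - <<'E'
from plan import *
plan(603,-177,195,-1.55)
snap('wrist','w2')
E
```

```text
dx 0.0046 dy 0.0019 dz 0.0011 turn -0.0019 | j6 1.13 t 1.50 pos [ 601.1 -175.9  199.6] F [ 0.2 -0.5  0.1] open 70.8 tilt [-0.002  0.001 -1.   ]
```

View pics/w2.png

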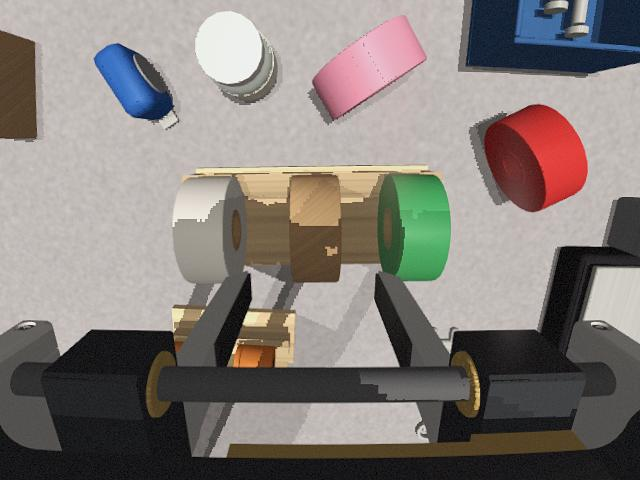

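move_arm(increments=[{"dx":0.05,"dy":0.002,"dz":0.001,"turn":0},{"dx":0.09,"dy":0.002,"dz":0.001,"turn":0},{"dx":0.102,"dy":0.002,"dz":0.001,"turn":0},{"dx":0.102,"dy":0.002,"dz":0.001,"turn":0}])

```text
time: 2.05
ee_pos: [602.0, -178.2, 97.7]
orientation: [1.197, 1.22, -1.198]
ft_force: [0.1, 0.2, 0.3]
opening: 70.7
```

move_arm(increments=[{"dx":0,"dy":0,"dz":0,"turn":0},{"dx":0,"dy":0,"dz":0,"turn":0},{"dx":0,"dy":0,"dz":0,"turn":0},{"dx":0,"dy":0,"dz":0,"turn":0}], fingers=0, squeeze=30)

```text
time: 2.55
ee_pos: [602.6, -178.2, 98.6]
orientation: [1.197, 1.218, -1.197]
ft_force: [-0.3, 0.4, 2.2]
opening: 39.5
```

```bash
python3 - <<'E'
from plan import *
plan(603,-177,195,-1.55)
snap('wrist','w2')
E
```

```text
dx -0.0964 dy 0.0003 dz -0.0013 turn -0.0043 | j6 1.13 t 2.55 pos [ 602.6 -178.2   98.6] F [-0.3  0.4  2.2] open 39.5 tilt [-0.001  0.001 -1.   ]
```

View pics/w2.png

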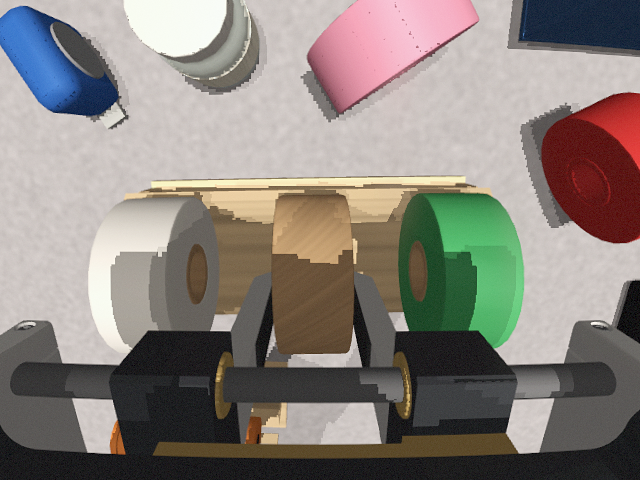

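```bash
python3 - <<'E'
from bb import *
W=load('w2')
go(lambda p:[cyl([p[0],p[1],80],p[2],48,40)],[600,-177,0.02],[(W,[np.array([270,194,355,353.])])])
go(lambda p:[cyl([p[0],-178,p[1]],p[2],48,40)],[600,80,0.02],[(W,[np.array([270,194,355,353.])])])
# rod in wrist? spindle pieces from top only
E
```

```text
[ 6.03958e+02 -1.78787e+02  4.40000e-02] [[0.9, -0.4, -0.9, 0.4]]
[ 6.03433e+02  7.88120e+01 -3.10000e-02] [[1.0, -0.4, -0.4, 0.4]]
```

move_arm(increments=[{"dx":-0.05,"dy":0,"dz":0,"turn":0},{"dx":-0.11,"dy":0,"dz":0,"turn":0},{"dx":-0.118,"dy":0,"dz":0,"turn":0},{"dx":-0.118,"dy":0,"dz":0,"turn":0}])

```text
time: 3.1
ee_pos: [602.4, -178.1, 215.9]
orientation: [1.197, 1.219, -1.198]
ft_force: [-0.1, 0.1, -3.7]
opening: 39.5
```

```bash
python3 plan.py 551 175 215 -1.465
```

```text
dx 0.0015 dy -0.0455 dz -0.3539 turn -0.0892 | j6 1.13 t 3.10 pos [ 602.4 -178.1  215.9] F [-0.1  0.1 -3.7] open 39.5 tilt [-0.002  0.001 -1.   ]
```

move_arm(increments=[{"dx":0,"dy":-0.045,"dz":-0.354,"turn":-0.09},{"dx":0,"dy":-0.045,"dz":-0.354,"turn":-0.09},{"dx":0,"dy":-0.045,"dz":-0.354,"turn":-0.09},{"dx":0,"dy":-0.045,"dz":-0.354,"turn":-0.09},{"dx":0,"dy":-0.045,"dz":-0.354,"turn":-0.09},{"dx":0,"dy":-0.045,"dz":-0.354,"turn":-0.09},{"dx":0,"dy":-0.045,"dz":-0.354,"turn":-0.09},{"dx":0,"dy":-0.045,"dz":-0.354,"turn":-0.09}])

```text
time: 4.1
ee_pos: [549.9, 174.4, 213.6]
orientation: [1.127, 1.263, -1.135]
ft_force: [-0.4, 0.7, -2.5]
opening: 39.9
```

```bash
python3 - <<'E'
from plan import *
plan(551,175,215,-1.465)
snap('wrist','w3');snap('top','t3');snap('scene','s3')
E
```

```text
dx -0.0014 dy 0.0011 dz -0.0005 turn 0.0012 | j6 1.62 t 4.10 pos [549.9 174.4 213.6] F [-0.4  0.7 -2.5] open 39.9 tilt [-0.007 -0.    -1.   ]
```

View pics/w3.png

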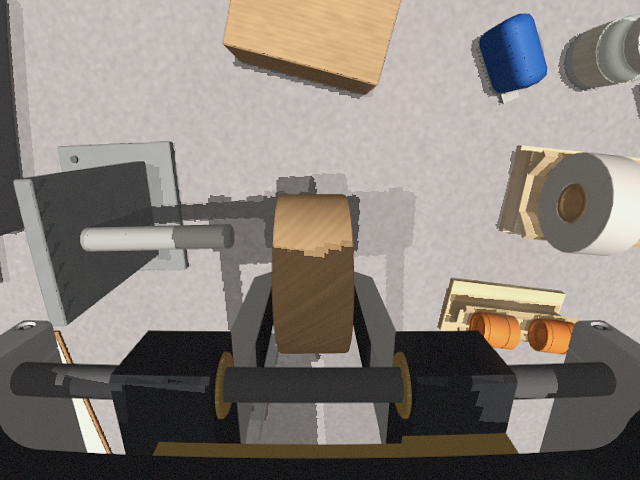

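View pics/t3.png

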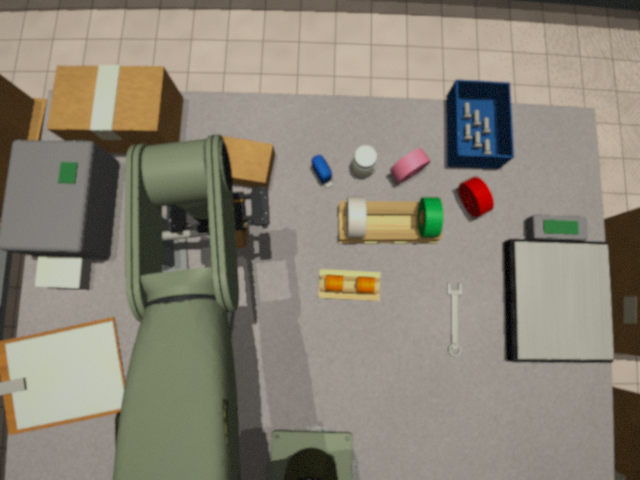

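View pics/s3.png

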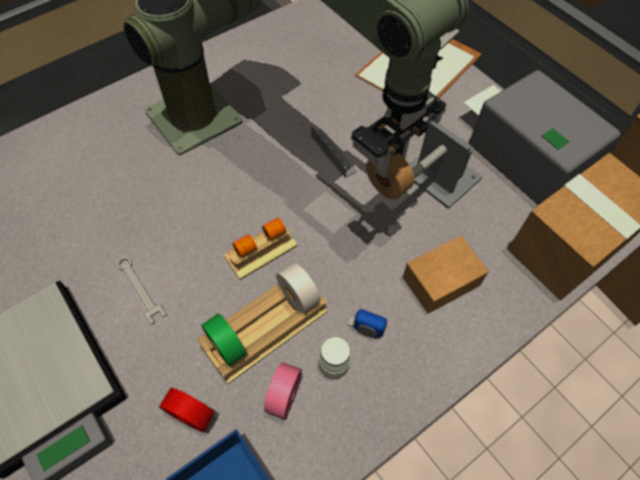

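```bash
python3 - <<'E'
from h import *
crop('w3',5,130,255,335,3.1,'c3')
E
```

View pics/c3.png

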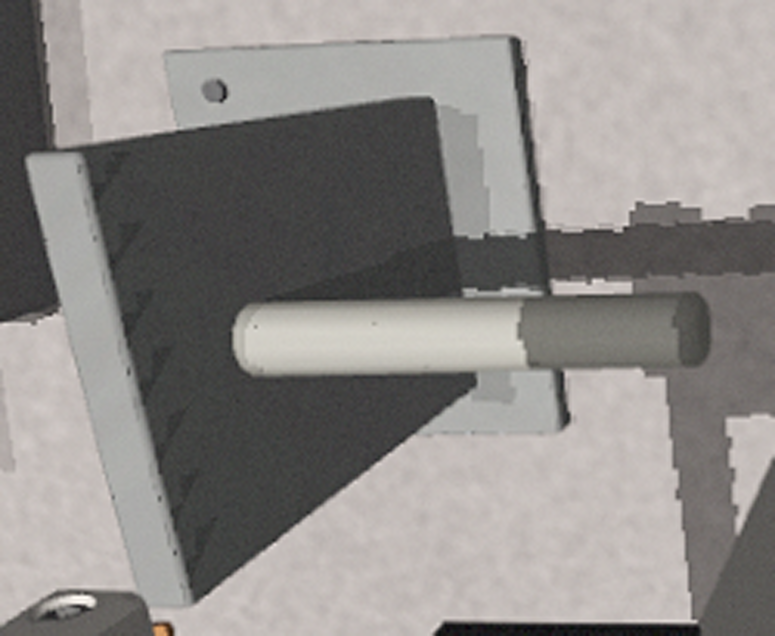

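```bash
cat > sp.py <<'E'
from h import *
from scipy.optimize import least_squares
L=lambda p,q:np.array([[np.cos(p[2]),-np.sin(p[2]),0],[np.sin(p[2]),np.cos(p[2]),0],[0,0,1]])@np.array(q,float)+[p[0],p[1],0]
E
python3 - <<'E'
from sp import *
W=load('w3')
ob=[([55,0,175],(83,154)),([-55,0,175],(190,603)),([55,0,12],(433,98)),([0,-120,130],(692,330)),([0,0,130],(240,340))]
ob=[(q,np.array(o)/3.1+[4.5,129.5]) for q,o in ob]
f=lambda p:np.concatenate([proj(W,L(p,q))-o for q,o in ob])
s=least_squares(f,[533,358,.1],x_scale=[10,10,.1]);print(s.x,np.round(f(s.x).reshape(-1,2),1).tolist());print(L(s.x,[0,-120,130]))
f2=lambda p:np.concatenate([proj(W,L(p,q)+[0,0,p[3]])-o for q,o in ob])
s=least_squares(f2,[533,358,.1,0],x_scale=[10,10,.1,10]);print(s.x,np.round(f2(s.x).reshape(-1,2),1).tolist());print(L(s.x,[0,-120,130]))
# roll in hand
from bb import bb
from fit import cyl
g=lambda p:bb(W,cyl([p[0],p[1],p[2]],.106,48,40))-np.array([270,194,355,353.])
s=least_squares(g,[550,175,195]);print(s.x,g(s.x))
E
```

```text
[5.33707622e+02 3.60220491e+02 1.19114544e-01] [[-3.0, -1.1], [-1.9, 2.2], [-0.8, -0.6], [2.0, 0.8], [4.0, -0.6]]
[547.9675903  241.07078174 130.        ]
[ 5.32132537e+02  3.63278837e+02  1.18570446e-01 -4.93477576e+00] [[-1.3, -0.1], [-1.2, 0.1], [-1.3, 0.3], [-0.4, 0.6], [4.3, -0.9]]
[546.32767425 244.12138623 130.        ]
[551.95517307 174.43639565 196.94952229] [ 0.57543771 -0.37997661 -0.57476951  0.37022246]
```

```bash
python3 - <<'E'
from sp import *
W=load('w3')
ob=[([55,0,175],(83,154)),([-55,0,175],(190,603)),([55,0,12],(433,98)),([0,-120,130],(690,330)),([0,0,130],(248,339))]
ob=[(q,np.array(o)/3.1+[4.5,129.5]) for q,o in ob]
for sel in ([0,1,2,3],[0,1,2,3,4],[0,1,3,4],[3,4]):
  for n in (3,4):
    f=lambda p:np.concatenate([proj(W,L(p,ob[i][0])+[0,0,p[3] if n==4 else 0])-ob[i][1] for i in sel])
    if len(sel)*2<n: continue
    s=least_squares(f,[533,358,.1,0][:n],x_scale=[10,10,.1,10][:n]);print(sel,s.x,np.round(f(s.x).reshape(-1,2),1).tolist(),L(s.x,[0,-120,130]))
for z in (126,130): print(atz(W,*ob[3][1],z))
im=cv2.imread('pics/w3.png')
# rod width px at tip and apparent depth
E
```

```text
[0, 1, 2, 3] [5.33832785e+02 3.59536294e+02 1.20699588e-01] [[-2.2, -1.2], [-0.9, 2.1], [-0.2, -0.6], [3.4, 0.5]] [548.28159344 240.40933706 130.        ]
[0, 1, 2, 3] [ 5.31983787e+02  3.63188579e+02  1.19880936e-01 -6.03846896e+00] [[-0.0, -0.0], [0.0, -0.4], [-0.8, 0.3], [0.6, 0.2]] [546.33506722 244.04983276 130.        ]
[0, 1, 2, 3, 4] [5.33753777e+02 3.59905866e+02 1.20029008e-01] [[-2.6, -1.1], [-1.4, 2.1], [-0.5, -0.6], [3.0, 0.6], [1.8, -0.3]] [548.12269834 240.76924674 130.        ]
[0, 1, 2, 3, 4] [ 5.31931114e+02  3.63439937e+02  1.19403266e-01 -5.71468834e+00] [[-0.7, 0.1], [-0.6, -0.2], [-1.2, 0.4], [0.2, 0.5], [2.1, -0.6]] [546.22548369 244.29434923 130.        ]
[0, 1, 3, 4] [5.33818394e+02 3.59971967e+02 1.20396344e-01] [[-2.8, -1.2], [-1.5, 2.1], [2.9, 0.5], [1.7, -0.4]] [548.23107714 240.84063328 130.        ]
[0, 1, 3, 4] [ 5.31630997e+02  3.63880889e+02  1.21873457e-01 -6.15326654e+00] [[-0.9, 0.4], [-0.6, -0.2], [-0.2, 0.3], [2.0, -0.5]] [546.21963463 244.77097533 130.        ]
[3, 4] [5.33171129e+02 3.61884744e+02 1.27810668e-01] [[0.4, -0.0], [-0.4, 0.1]] [548.46668608 242.86354449 130.        ]
[3, 4] [ 5.32685579e+02  3.62603055e+02  1.26983893e-01 -1.63118496e+00] [[0.0, 0.0], [-0.0, 0.0]] [547.88272725 243.56924996 130.        ]
[547.13407644 244.1127562  126.        ]
[548.39825418 243.19498722 130.        ]
```

```bash
python3 plan.py 552 191 148.5 -1.453
```

```text
dx 0.0669 dy 0.0028 dz -0.0172 turn -0.0133 | j6 1.62 t 4.25 pos [551.3 173.6 215.4] F [-0.5 -0.8 -2.7] open 39.8 tilt [-0.004  0.001 -1.   ]
```

move_arm(increments=[{"dx":0.04,"dy":0.003,"dz":-0.005,"turn":-0.013},{"dx":0.067,"dy":0.003,"dz":-0.017,"turn":-0.013},{"dx":0.067,"dy":0.003,"dz":-0.017,"turn":-0.013},{"dx":0.067,"dy":0.003,"dz":-0.017,"turn":-0.013}])

```text
time: 4.75
ee_pos: [553.4, 190.0, 149.5]
orientation: [1.123, 1.264, -1.124]
ft_force: [0.7, -0.0, -2.2]
opening: 39.4
```

```bash
python3 - <<'E'
from plan import *
plan(552,191,148.5,-1.453)
snap('wrist','w4');snap('scene','s4'); crop('s4',340,100,500,220,5,'c4')
E
```

```text
dx 0.0010 dy -0.0013 dz -0.0011 turn -0.0013 | j6 1.64 t 4.75 pos [553.4 190.  149.5] F [ 0.7 -0.  -2.2] open 39.4 tilt [-0.002  0.001 -1.   ]
```

View pics/w4.png

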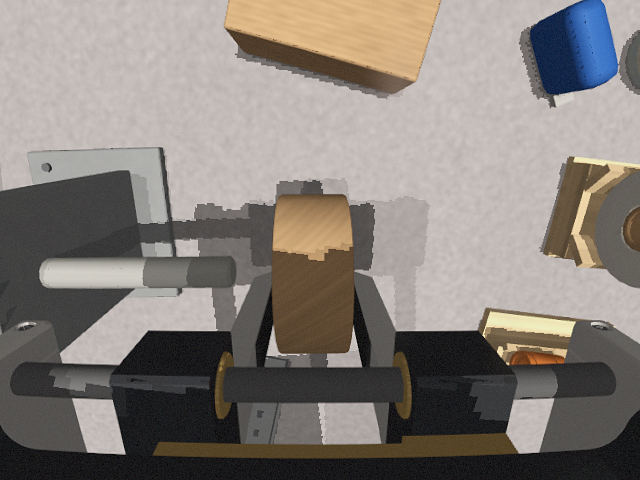

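View pics/c4.png

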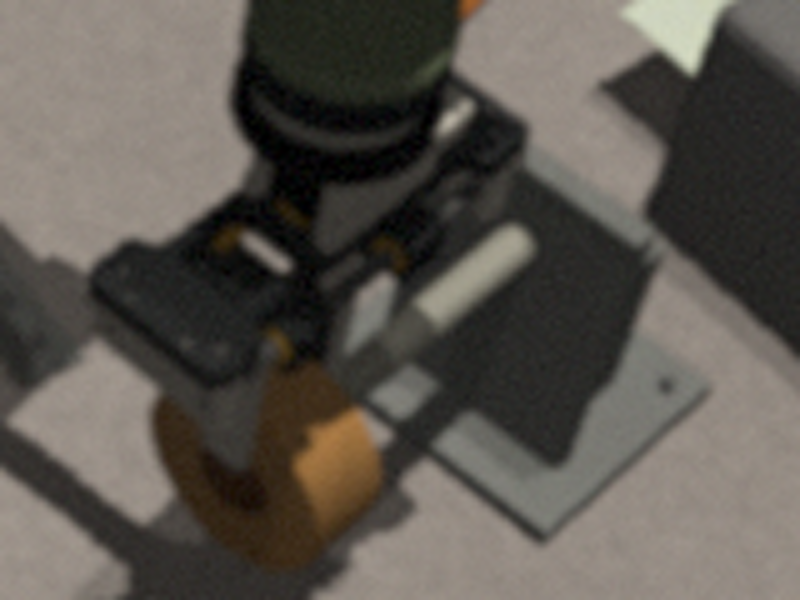

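```bash
python3 - <<'E'
from h import *
from bb import bb
from fit import cyl
from scipy.optimize import least_squares
W=load('w4'); a=.118; ax=np.array([-np.sin(a),np.cos(a),0])
tip=(231,271.5)
for z in(127,130,133):print(z,atz(W,*tip,z))
for zc in (128,131,134):
  g=lambda p:bb(W,cyl([p[0],p[1],zc],a,48,40))-np.array([271,194,355,353.])
  s=least_squares(g,[552,190]);c=np.r_[s.x,zc];print(c,np.round(g(s.x),1),[np.round(proj(W,c+k*ax),1).tolist() for k in(50,100,150)])
g=lambda p:bb(W,cyl(p,a,48,40))-np.array([271,194,355,353.])
s=least_squares(g,[552,190,130]);c=s.x;print(c,np.round(g(s.x),1),[np.round(proj(W,c+k*ax),1).tolist() for k in(50,100,150)])
crop('w4',20,240,260,300,3.3,'c5')
E
```

```text
127 [547.39116876 241.42007178 127.        ]
130 [548.67550605 240.79154101 130.        ]
133 [549.95984334 240.16301023 133.        ]
[553.6274288  189.54862059 128.        ] [ 1.4  1.4 -1.4 -1.7] [[234.1, 272.0], [156.7, 271.8], [81.9, 271.5]]
[554.78281843 189.68651977 131.        ] [ 0.6  0.3 -0.6 -0.4] [[233.0, 272.0], [154.4, 271.9], [78.7, 271.5]]
[555.93567986 189.8241515  134.        ] [-0.2 -0.9  0.2  1. ] [[231.7, 272.1], [152.0, 271.9], [75.3, 271.6]]
[555.2387782  189.74094925 132.18569726] [ 0.3 -0.2 -0.3  0.2] [[232.5, 272.1], [153.5, 271.9], [77.3, 271.5]]
```

View pics/c5.png

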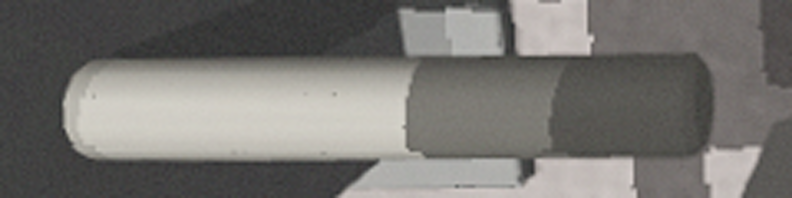

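move_arm(increments=[{"dx":0,"dy":0,"dz":-0.015,"turn":0},{"dx":0,"dy":0,"dz":-0.03,"turn":0},{"dx":0,"dy":0,"dz":-0.04,"turn":0},{"dx":0,"dy":0,"dz":-0.05,"turn":0}])

```text
time: 5.35
ee_pos: [547.7, 241.1, 150.4]
orientation: [1.123, 1.263, -1.122]
ft_force: [0.2, 0.3, -2.7]
opening: 40.2
```

```bash
python3 - <<'E'
from plan import *
st=bot.get_state(); print(st['wrist_torque'])
plan(552,191,148.5,-1.453)
snap('wrist','w6')
E
```

```text
[ 0.00458745 -0.01415882  0.04744501]
dx 0.0019 dy -0.0017 dz 0.0503 turn -0.0003 | j6 1.72 t 5.35 pos [547.7 241.1 150.4] F [ 0.2  0.3 -2.7] open 40.2 tilt [-0.     0.001 -1.   ]
```

View pics/w6.png

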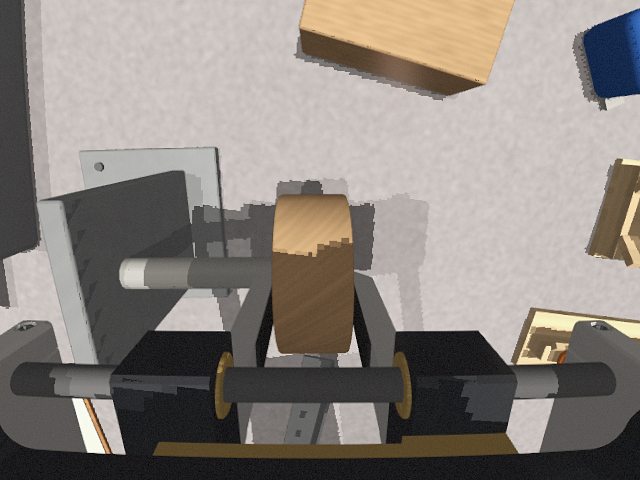

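move_arm(increments=[{"dx":0.001,"dy":0,"dz":-0.02,"turn":0},{"dx":0.001,"dy":0,"dz":-0.04,"turn":0},{"dx":0.001,"dy":0,"dz":-0.06,"turn":0},{"dx":0.001,"dy":0,"dz":-0.07,"turn":0},{"dx":0.001,"dy":0,"dz":-0.07,"turn":0}])

```text
time: 6.02
ee_pos: [539.0, 312.7, 149.4]
orientation: [1.122, 1.265, -1.12]
ft_force: [-0.5, -0.1, -2.0]
opening: 39.9
```

```bash
python3 - <<'E'
from plan import *
plan(540,310,148.5,-1.453)
snap('wrist','w7')
E
```

```text
dx 0.0009 dy 0.0006 dz 0.0028 turn 0.0019 | j6 1.84 t 6.03 pos [539.  312.7 149.4] F [-0.5 -0.1 -2. ] open 39.9 tilt [-0.001  0.002 -1.   ]
```

View pics/w7.png

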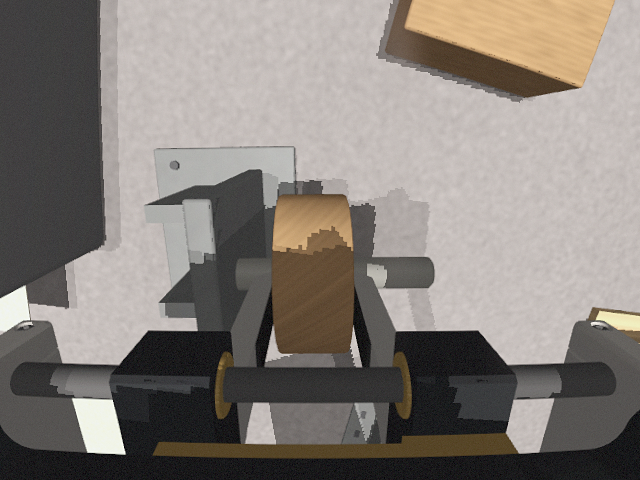

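move_arm(increments=[{"dx":0,"dy":0,"dz":0,"turn":0},{"dx":0,"dy":0,"dz":0,"turn":0},{"dx":0,"dy":0,"dz":0,"turn":0},{"dx":-0.03,"dy":0,"dz":0,"turn":0},{"dx":-0.07,"dy":0,"dz":0,"turn":0},{"dx":-0.07,"dy":0,"dz":0.05,"turn":-0.15},{"dx":-0.07,"dy":0,"dz":0.1,"turn":-0.3}], fingers=0.57)

```text
time: 6.95
ee_pos: [551.7, 211.9, 220.6]
orientation: [0.893, 1.38, -0.888]
ft_force: [0.9, -0.0, -0.4]
opening: 54.1
```

```bash
python3 - <<'E'
from plan import *
snap('wrist','w8')
plan(552,205,219,0.118)
E
```

```text
dx 0.0010 dy -0.0005 dz 0.0002 turn -1.2647 | j6 1.36 t 7.00 pos [552.4 205.4 220. ] F [ 0.5 -2.2 -1.1] open 53.4 tilt [ 0.001 -0.003 -1.   ]
```

View pics/w8.png

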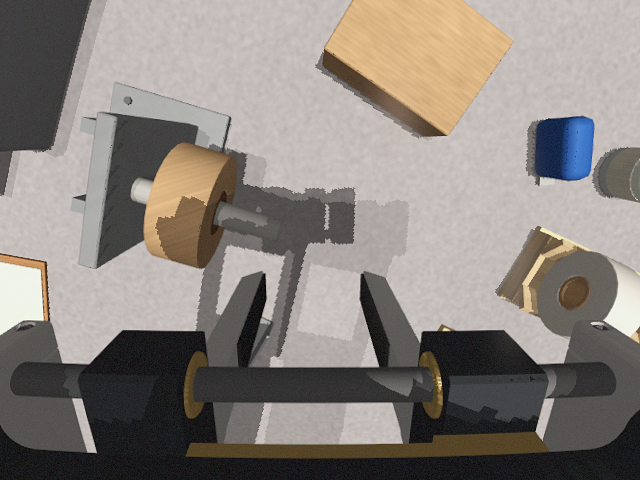

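```bash
python3 - <<'E'
from plan import *
plan(543.6,271.6,200,0.118)
E
```

```text
dx 0.0198 dy 0.0192 dz -0.0640 turn -1.2647 | j6 1.36 t 7.00 pos [552.4 205.4 220. ] F [ 0.5 -2.2 -1.1] open 53.4 tilt [ 0.001 -0.003 -1.   ]
```

move_arm(increments=[{"dx":0.02,"dy":0.019,"dz":-0.064,"turn":-0.18},{"dx":0.02,"dy":0.019,"dz":-0.064,"turn":-0.36},{"dx":0.02,"dy":0.019,"dz":-0.064,"turn":-0.54},{"dx":0.02,"dy":0.019,"dz":-0.064,"turn":-0.72},{"dx":0.02,"dy":0.019,"dz":-0.064,"turn":-0.9},{"dx":0.02,"dy":0.019,"dz":-0.064,"turn":-1.08},{"dx":0.02,"dy":0.019,"dz":-0.064,"turn":-1.265},{"dx":0.02,"dy":0.019,"dz":-0.064,"turn":-1.265}], fingers=0.42)

```text
time: 8.0
ee_pos: [543.5, 271.5, 200.0]
orientation: [-0.093, 1.568, 0.088]
ft_force: [0.6, -0.4, 0.4]
opening: 39.4
```

```bash
python3 - <<'E'
from plan import *
snap('wrist','w9')
plan(543.6,271.6,113,0.118)
E
```

```text
dx 0.0869 dy 0.0004 dz 0.0000 turn -0.0035 | j6 0.21 t 8.05 pos [543.5 271.5 199.9] F [ 0.6  0.6 -0.4] open 39.6 tilt [ 0.001 -0.003 -1.   ]
```

View pics/w9.png

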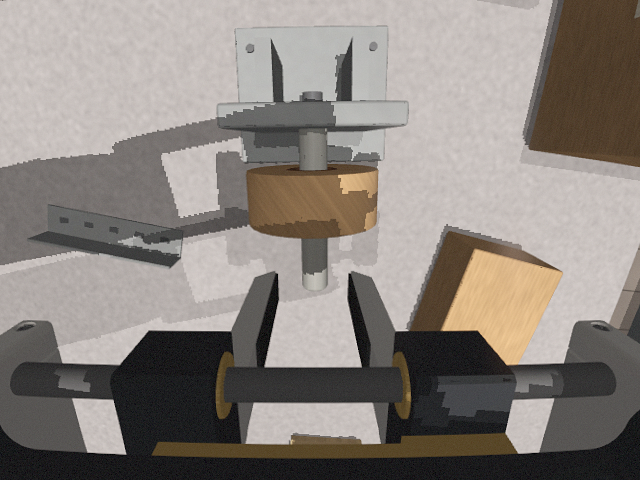

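move_arm(increments=[{"dx":0.04,"dy":0,"dz":0.001,"turn":0},{"dx":0.075,"dy":0,"dz":0.001,"turn":0},{"dx":0.087,"dy":0,"dz":0.001,"turn":0},{"dx":0.087,"dy":0,"dz":0.001,"turn":0}])

```text
time: 8.55
ee_pos: [544.3, 271.2, 112.5]
orientation: [-0.092, 1.569, 0.086]
ft_force: [0.7, 0.5, -0.2]
opening: 39.4
```

move_arm(increments=[{"dx":0,"dy":0.012,"dz":0,"turn":0},{"dx":0,"dy":0.022,"dz":0,"turn":0},{"dx":0,"dy":0.03,"dz":0,"turn":0},{"dx":0,"dy":0.034,"dz":0,"turn":0}])

```text
time: 9.05
ee_pos: [541.0, 305.7, 113.2]
orientation: [-0.092, 1.567, 0.086]
ft_force: [0.2, -2.5, 1.9]
opening: 39.4
```

```bash
python3 - <<'E'
from plan import *
snap('wrist','w10')
plan(543.6,271.6,113,0.118)
E
```

```text
dx 0.0000 dy -0.0345 dz -0.0010 turn -0.0042 | j6 0.27 t 9.10 pos [540.7 306.  112.9] F [ 0.6 -0.4 -0.2] open 39.7 tilt [ 0.001 -0.003 -1.   ]
```

View pics/w10.png

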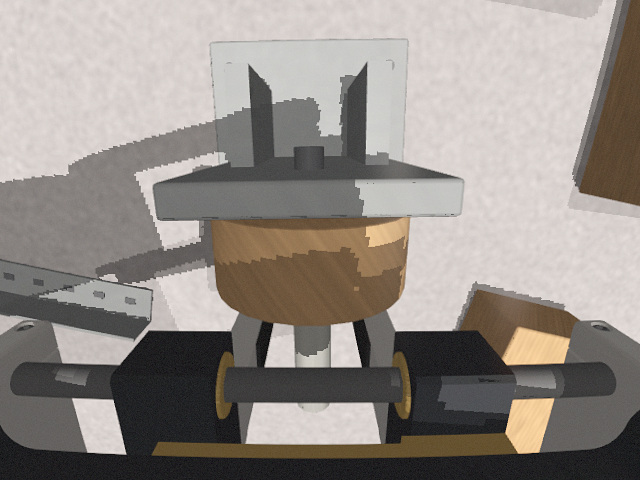

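move_arm(increments=[{"dx":0,"dy":0.004,"dz":0,"turn":0},{"dx":0,"dy":0.006,"dz":0,"turn":0},{"dx":0,"dy":0.006,"dz":0,"turn":0}])

```text
time: 9.48
ee_pos: [540.7, 309.0, 112.7]
orientation: [-0.097, 1.568, 0.083]
ft_force: [1.9, -9.0, 1.6]
opening: 39.8
```

move_arm(increments=[{"dx":0,"dy":0.002,"dz":0,"turn":0},{"dx":0,"dy":0.002,"dz":0,"turn":0}])

```text
time: 9.72
ee_pos: [540.7, 308.8, 112.7]
orientation: [-0.1, 1.568, 0.08]
ft_force: [1.6, -7.7, 3.0]
opening: 39.0
```

move_arm(increments=[{"dx":0,"dy":0.004,"dz":0,"turn":0},{"dx":0,"dy":0.007,"dz":0,"turn":0},{"dx":0,"dy":0.007,"dz":0,"turn":0}])

```text
time: 10.1
ee_pos: [540.7, 308.3, 112.7]
orientation: [-0.111, 1.57, 0.069]
ft_force: [0.7, -20.4, 6.9]
opening: 39.5
```

```bash
python3 - <<'E'
from plan import *
snap('wrist','w11');snap('scene','s11');crop('s11',370,90,500,220,5,'c11')
plan(543.6,271.6,113,0.118)
E
```

```text
dx 0.0007 dy -0.0368 dz -0.0013 turn -0.0033 | j6 0.29 t 10.20 pos [540.7 308.4 112.7] F [  2.2 -19.8   6.6] open 39.4 tilt [ 0.001 -0.026 -1.   ]
```

View pics/w11.png

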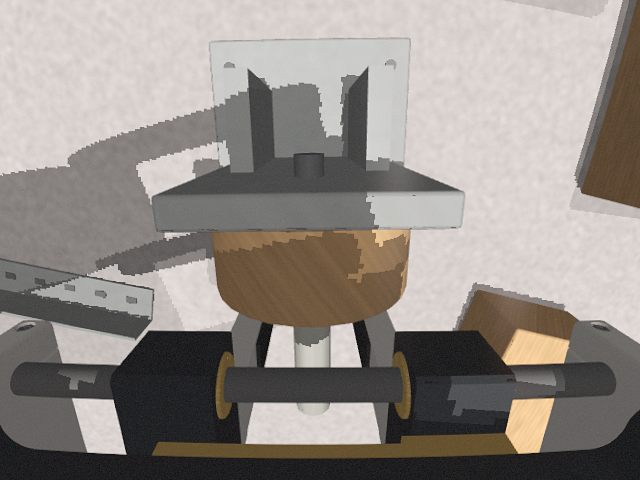

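View pics/c11.png

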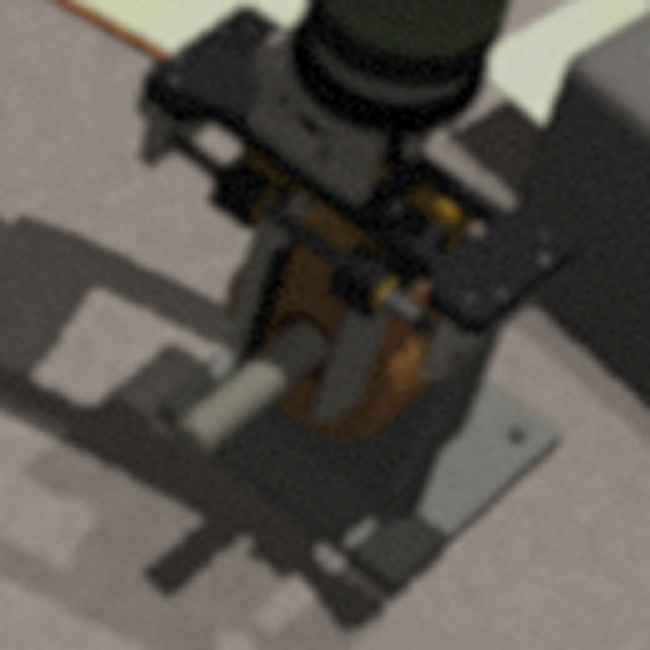

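```bash
python3 - <<'E'
from sp import *
for f,p in (('s11',(532.5,361,.118)),('w11',(532.5,361,.118))):
    d=load(f)
    for yy in (-120,-60,-50,-40,-30): 
        print(f,yy,np.round(proj(d,L(p,[0,yy,130])),1), 'roll outer edge top',np.round(proj(d,L(p,[0,yy,174])),1),np.round(proj(d,L(p,[0,yy,126-48])),1))
E
python3 -c "
from h import *
crop('w11',200,200,440,430,2.6,'c12')"
```

```text
s11 -120 [407.5 177.5] roll outer edge top [410.7 164.5] [403.9 191.9]
s11 -60 [425.7 162.7] roll outer edge top [429.5 149.4] [421.6 177.3]
s11 -50 [428.7 160.3] roll outer edge top [432.5 147. ] [424.4 174.9]
s11 -40 [431.6 157.9] roll outer edge top [435.6 144.5] [427.3 172.5]
s11 -30 [434.6 155.5] roll outer edge top [438.6 142.1] [430.1 170.2]
w11 -120 [309.2 400.5] roll outer edge top [308.1 469.6] [310.1 347.4]
w11 -60 [308.4 310.8] roll outer edge top [306.9 365. ] [309.5 271.8]
w11 -50 [308.3 293.8] roll outer edge top [306.6 344.3] [309.4 258. ]
w11 -40 [308.1 276.2] roll outer edge top [306.4 322.5] [309.3 243.7]
w11 -30 [308.  257.9] roll outer edge top [306.1 299.5] [309.2 229.1]
```

View pics/c12.png

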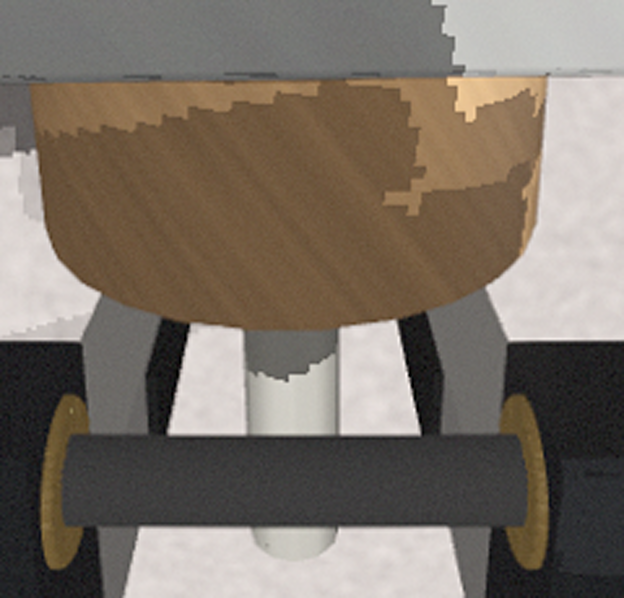

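move_arm(increments=[{"dx":0,"dy":-0.02,"dz":0,"turn":0},{"dx":0,"dy":-0.035,"dz":0,"turn":0},{"dx":-0.04,"dy":-0.04,"dz":0,"turn":0},{"dx":-0.09,"dy":-0.06,"dz":0,"turn":0.1},{"dx":-0.09,"dy":-0.1,"dz":0,"turn":0.2}], fingers=0.75)

```text
time: 10.82
ee_pos: [555.2, 213.0, 210.8]
orientation: [0.051, 1.558, -0.084]
ft_force: [0.2, -1.1, 0.3]
opening: 70.4
```

```bash
python3 - <<'E'
from plan import *
plan(602.5,-87,185,-1.551)
E
```

```text
dx 0.0330 dy -0.2942 dz 0.0726 turn 1.4650 | j6 0.32 t 10.82 pos [555.2 213.  210.8] F [ 0.2 -1.1  0.3] open 70.4 tilt [ 0.011 -0.022 -1.   ]
```

move_arm(increments=[{"dx":0,"dy":-0.06,"dz":0.015,"turn":0.18},{"dx":0,"dy":-0.12,"dz":0.03,"turn":0.36},{"dx":0,"dy":-0.18,"dz":0.045,"turn":0.54},{"dx":0,"dy":-0.24,"dz":0.06,"turn":0.72},{"dx":0,"dy":-0.294,"dz":0.073,"turn":0.9},{"dx":0.01,"dy":-0.294,"dz":0.073,"turn":1.08},{"dx":0.02,"dy":-0.294,"dz":0.073,"turn":1.26},{"dx":0.03,"dy":-0.294,"dz":0.073,"turn":1.465},{"dx":0.033,"dy":-0.294,"dz":0.073,"turn":1.465}])

```text
time: 11.95
ee_pos: [602.2, -86.4, 183.8]
orientation: [1.183, 1.197, -1.197]
ft_force: [-0.4, 0.4, -0.6]
opening: 70.4
```

```bash
python3 - <<'E'
from plan import *
plan(602.5,-87,97.5,-1.551)
snap('wrist','w13')
E
```

```text
dx 0.0863 dy -0.0004 dz -0.0012 turn 0.0009 | j6 1.28 t 11.95 pos [602.2 -86.4 183.8] F [-0.4  0.4 -0.6] open 70.4 tilt [ 0.009 -0.021 -1.   ]
```

View pics/w13.png

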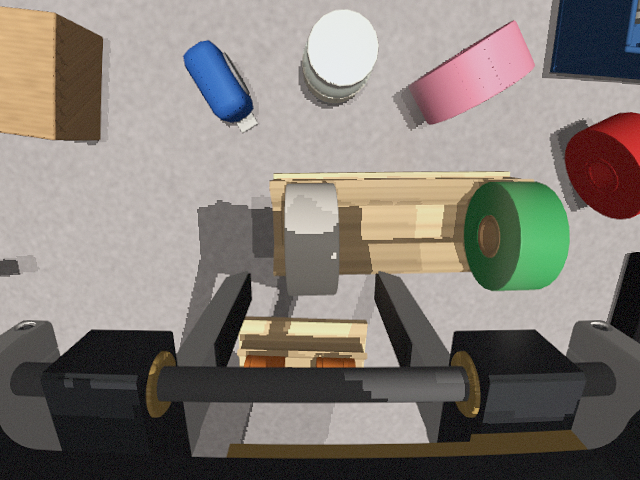

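```bash
python3 - <<'E'
from bb import *
W=load('w13')
go(lambda p:[cyl([p[0],p[1],80],p[2],48,40)],[602,-87,0.02],[(W,[np.array([285,182,339,294.])])])
E
```

```text
[ 6.01837e+02 -8.73340e+01  1.00000e-02] [[-0.6, -0.2, 0.6, 0.2]]
```

move_arm(increments=[{"dx":0.05,"dy":0,"dz":0,"turn":0},{"dx":0.08,"dy":0,"dz":0,"turn":0},{"dx":0.086,"dy":0,"dz":0,"turn":0},{"dx":0.086,"dy":0,"dz":0,"turn":0}])

```text
time: 12.5
ee_pos: [603.7, -88.2, 98.7]
orientation: [1.182, 1.197, -1.195]
ft_force: [0.0, -0.3, 0.3]
opening: 70.5
```

move_arm(increments=[{"dx":0,"dy":0,"dz":0,"turn":0},{"dx":0,"dy":0,"dz":0,"turn":0},{"dx":0,"dy":0,"dz":0,"turn":0},{"dx":0,"dy":0,"dz":0,"turn":0}], fingers=0, squeeze=30)

```text
time: 13.0
ee_pos: [604.2, -88.2, 99.4]
orientation: [1.182, 1.196, -1.194]
ft_force: [0.9, 0.9, 1.5]
opening: 40.4
```

```bash
python3 - <<'E'
from plan import *
plan(602.5,-87,215,-1.551)
snap('wrist','w14')
E
```

```text
dx -0.1156 dy -0.0003 dz 0.0012 turn 0.0027 | j6 1.28 t 13.00 pos [604.2 -88.2  99.4] F [0.9 0.9 1.5] open 40.4 tilt [ 0.012 -0.021 -1.   ]
```

View pics/w14.png

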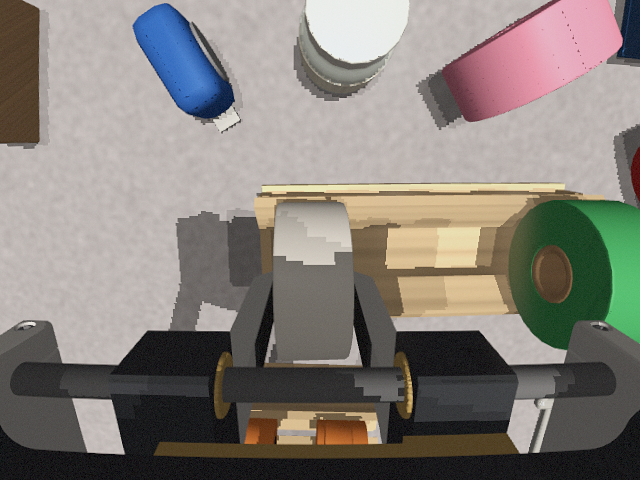

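move_arm(increments=[{"dx":-0.05,"dy":0,"dz":0,"turn":0},{"dx":-0.1,"dy":0,"dz":-0.01,"turn":0},{"dx":-0.11,"dy":0,"dz":-0.05,"turn":0}])

```text
time: 13.42
ee_pos: [604.5, -37.6, 212.9]
orientation: [1.187, 1.187, -1.192]
ft_force: [0.3, 1.2, -2.6]
opening: 39.7
```

```bash
python3 - <<'E'
from plan import *
plan(556.4,185,190,-1.453)
E
```

```text
dx 0.0167 dy -0.0442 dz -0.2240 turn -0.0988 | j6 1.36 t 13.43 pos [604.5 -37.6 212.9] F [ 0.3  1.2 -2.6] open 39.7 tilt [ 0.02  -0.023 -1.   ]
```

move_arm(increments=[{"dx":0,"dy":-0.012,"dz":-0.06,"turn":-0.05},{"dx":0,"dy":-0.025,"dz":-0.12,"turn":-0.1},{"dx":0.005,"dy":-0.037,"dz":-0.18,"turn":-0.1},{"dx":0.017,"dy":-0.044,"dz":-0.224,"turn":-0.1},{"dx":0.017,"dy":-0.044,"dz":-0.224,"turn":-0.1},{"dx":0.017,"dy":-0.044,"dz":-0.224,"turn":-0.1}])

```text
time: 14.18
ee_pos: [556.3, 184.5, 189.2]
orientation: [1.11, 1.232, -1.12]
ft_force: [-0.1, -0.3, -2.0]
opening: 39.9
```

```bash
python3 - <<'E'
from plan import *
plan(556.4,191,149.7,-1.453)
E
```

```text
dx 0.0393 dy 0.0003 dz -0.0075 turn 0.0016 | j6 1.65 t 14.18 pos [556.3 184.5 189.2] F [-0.1 -0.3 -2. ] open 39.9 tilt [ 0.019 -0.024 -1.   ]
```

move_arm(increments=[{"dx":0.025,"dy":0,"dz":-0.007,"turn":0},{"dx":0.039,"dy":0,"dz":-0.007,"turn":0},{"dx":0.039,"dy":0,"dz":-0.007,"turn":0}])

```text
time: 14.55
ee_pos: [555.4, 189.0, 148.5]
orientation: [1.109, 1.233, -1.124]
ft_force: [0.8, 0.6, -2.2]
opening: 40.0
```

```bash
python3 - <<'E'
from plan import *
plan(556.4,191,149.7,-1.453)
snap('wrist','w15')
E
```

```text
dx -0.0012 dy 0.0013 dz -0.0018 turn 0.0001 | j6 1.66 t 14.55 pos [555.4 189.  148.5] F [ 0.8  0.6 -2.2] open 40.0 tilt [ 0.015 -0.025 -1.   ]
```

View pics/w15.png

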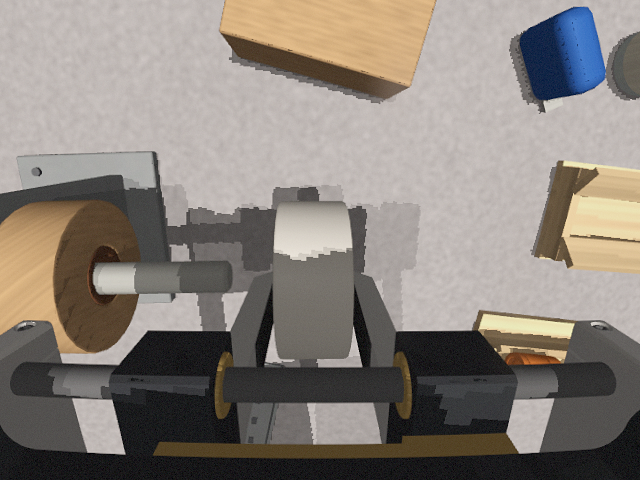

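```bash
python3 - <<'E'
from h import *
from bb import bb
from fit import cyl
from scipy.optimize import least_squares
W=load('w15'); a=.118; ax=np.array([-np.sin(a),np.cos(a),0])
for zc in (128,130,132):
  g=lambda p:bb(W,cyl([p[0],p[1],zc],a,48,40))-np.array([273,201,354,359.5])
  s=least_squares(g,[552,190]);c=np.r_[s.x,zc];print(c,np.round(g(s.x),1),[np.round(proj(W,c+k*ax),1).tolist() for k in(50,100)])
for z in(127,130,133):print(z,atz(W,229,276.7,z))
crop('w15',70,240,260,310,4,'c15')
E
```

```text
[551.98990431 188.53312913 128.        ] [-0.1  0.8  0.1 -0.9] [[232.1, 279.1], [153.3, 279.6]]
[552.77364555 188.6832569  130.        ] [-0.6  0.1  0.6 -0. ] [[231.3, 279.1], [151.7, 279.6]]
[553.55645091 188.83321727 132.        ] [-1.2 -0.7  1.2  0.9] [[230.5, 279.1], [150.1, 279.7]]
127 [547.06868703 240.41336594 127.        ]
130 [548.3410054  239.85627462 130.        ]
133 [549.61332376 239.29918329 133.        ]
```

View pics/c15.png

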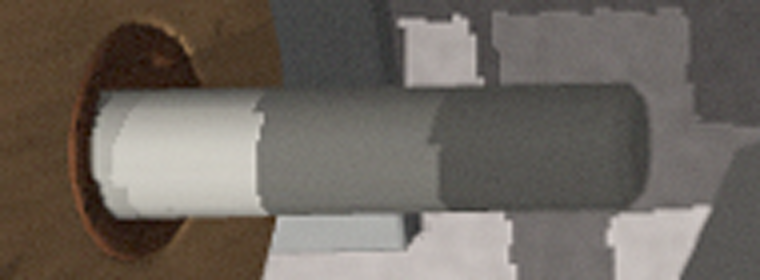

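move_arm(increments=[{"dx":-0.001,"dy":0.0015,"dz":-0.01,"turn":0},{"dx":-0.0015,"dy":0.0015,"dz":-0.025,"turn":0},{"dx":-0.002,"dy":0.0015,"dz":-0.04,"turn":0},{"dx":-0.0023,"dy":0.0015,"dz":-0.05,"turn":0}])

```text
time: 15.1
ee_pos: [551.6, 240.9, 150.9]
orientation: [1.11, 1.233, -1.121]
ft_force: [0.0, 0.1, -1.6]
opening: 39.8
```

```bash
python3 - <<'E'
from plan import *
plan(546,276,149.5,-1.453)
snap('wrist','w16')
E
```

```text
dx 0.0004 dy -0.0013 dz -0.0355 turn 0.0016 | j6 1.74 t 15.10 pos [551.6 240.9 150.9] F [ 0.   0.1 -1.6] open 39.8 tilt [ 0.018 -0.025 -1.   ]
```

View pics/w16.png

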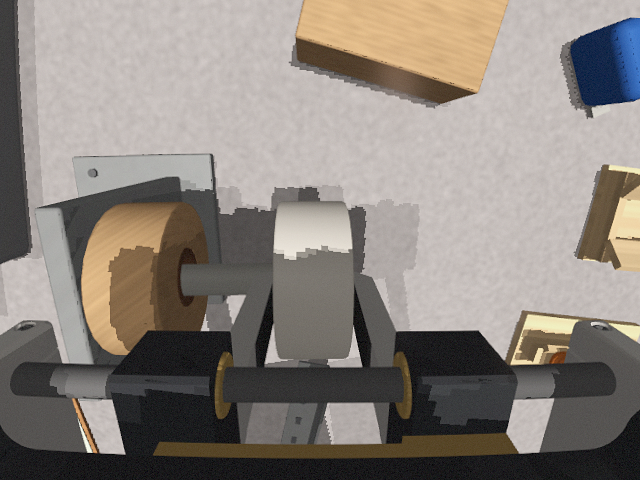

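move_arm(increments=[{"dx":0,"dy":0,"dz":-0.015,"turn":0},{"dx":-0.0005,"dy":0,"dz":-0.03,"turn":0},{"dx":-0.0005,"dy":0,"dz":-0.038,"turn":0},{"dx":-0.0005,"dy":0,"dz":-0.038,"turn":0}])

```text
time: 15.65
ee_pos: [546.6, 280.3, 150.2]
orientation: [1.109, 1.234, -1.119]
ft_force: [-0.1, -1.4, -1.7]
opening: 40.1
```

```bash
python3 - <<'E'
from plan import *
plan(546,276,149.5,-1.453)
snap('wrist','w17')
E
```

```text
dx 0.0008 dy -0.0011 dz 0.0041 turn 0.0034 | j6 1.81 t 15.65 pos [546.6 280.3 150.2] F [-0.1 -1.4 -1.7] open 40.1 tilt [ 0.018 -0.024 -1.   ]
```

View pics/w17.png

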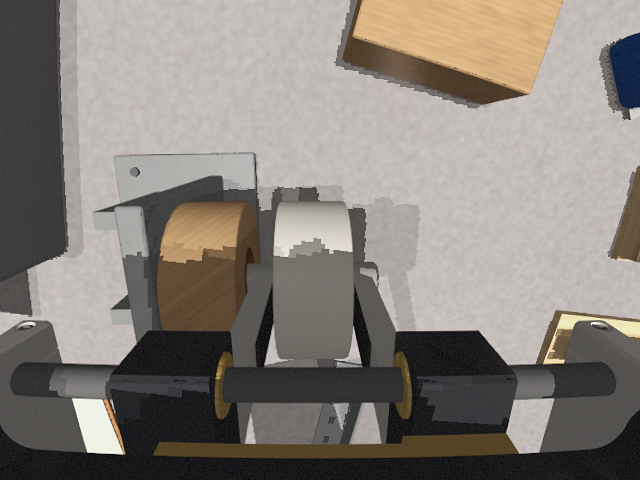

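move_arm(increments=[{"dx":0,"dy":0,"dz":0,"turn":0},{"dx":0,"dy":0,"dz":0,"turn":0},{"dx":-0.03,"dy":0,"dz":0,"turn":0},{"dx":-0.065,"dy":0,"dz":0,"turn":0},{"dx":-0.065,"dy":0,"dz":0.03,"turn":-0.18},{"dx":-0.065,"dy":0,"dz":0.06,"turn":-0.36},{"dx":-0.065,"dy":0,"dz":0.075,"turn":-0.54}], fingers=0.5)

```text
time: 16.58
ee_pos: [555.1, 205.3, 217.9]
orientation: [0.693, 1.425, -0.715]
ft_force: [-0.5, 0.4, 0.3]
opening: 47.1
```

```bash
python3 - <<'E'
from plan import *
snap('wrist','w18')
plan(548.5,231,210,0.118)
E
```

```text
dx 0.0070 dy 0.0115 dz -0.0257 turn -1.0209 | j6 1.13 t 16.62 pos [555.3 203.9 217.8] F [ 0.6 -1.3 -1. ] open 47.1 tilt [ 0.019 -0.026 -0.999]
```

View pics/w18.png

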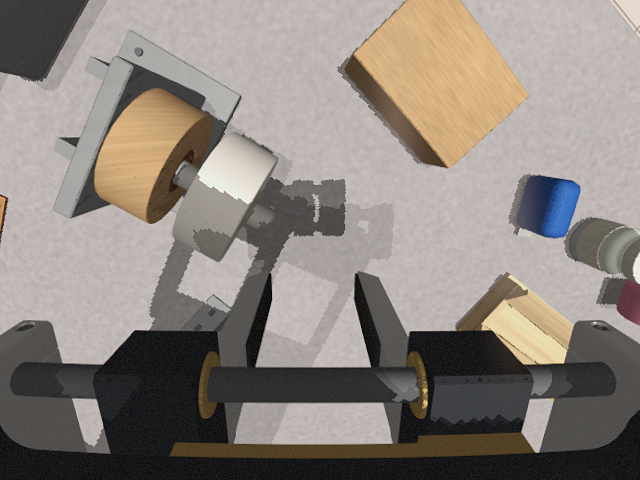

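```bash
python3 - <<'E'
from plan import *
plan(547.5,234,200,0.118)
E
```

```text
dx 0.0169 dy 0.0126 dz -0.0290 turn -1.0209 | j6 1.13 t 16.62 pos [555.3 203.9 217.8] F [ 0.6 -1.3 -1. ] open 47.1 tilt [ 0.019 -0.026 -0.999]
```

move_arm(increments=[{"dx":0.01,"dy":0.0126,"dz":-0.029,"turn":-0.18},{"dx":0.017,"dy":0.0126,"dz":-0.029,"turn":-0.36},{"dx":0.017,"dy":0.0126,"dz":-0.029,"turn":-0.54},{"dx":0.017,"dy":0.0126,"dz":-0.029,"turn":-0.72},{"dx":0.017,"dy":0.0126,"dz":-0.029,"turn":-0.9},{"dx":0.017,"dy":0.0126,"dz":-0.029,"turn":-1.02},{"dx":0.017,"dy":0.0126,"dz":-0.029,"turn":-1.02}], fingers=0.42)

```text
time: 17.5
ee_pos: [547.7, 234.2, 200.2]
orientation: [-0.11, 1.551, 0.068]
ft_force: [0.4, -0.3, 0.2]
opening: 39.6
```

```bash
python3 - <<'E'
from plan import *
snap('wrist','w19')
plan(547.5,234,113,0.118)
E
```

```text
dx 0.0871 dy 0.0022 dz -0.0016 turn -0.0044 | j6 0.17 t 17.55 pos [547.7 234.2 200.1] F [-0.5 -0.2  0.1] open 39.4 tilt [ 0.019 -0.025 -0.999]
```

View pics/w19.png

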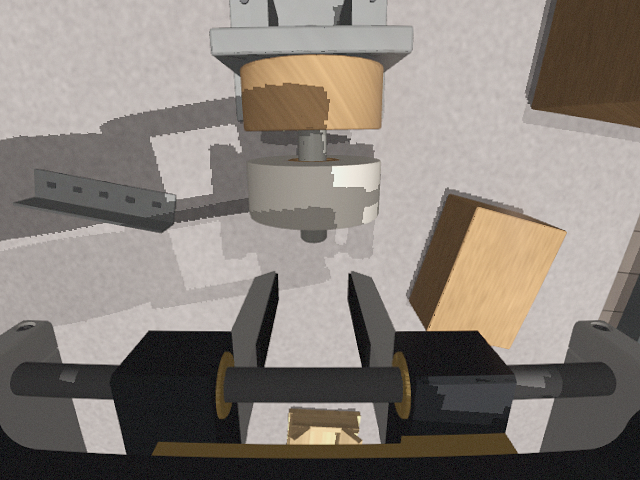

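move_arm(increments=[{"dx":0.04,"dy":0.001,"dz":-0.001,"turn":0},{"dx":0.075,"dy":0.002,"dz":-0.001,"turn":0},{"dx":0.087,"dy":0.002,"dz":-0.001,"turn":0},{"dx":0.087,"dy":0.002,"dz":-0.001,"turn":0}])

```text
time: 18.05
ee_pos: [547.8, 233.7, 112.6]
orientation: [-0.109, 1.552, 0.067]
ft_force: [0.4, 0.2, 0.2]
opening: 39.5
```

move_arm(increments=[{"dx":0,"dy":0.012,"dz":0,"turn":0},{"dx":0,"dy":0.02,"dz":0,"turn":0},{"dx":0,"dy":0.027,"dz":0,"turn":0},{"dx":0,"dy":0.03,"dz":0,"turn":0},{"dx":0,"dy":0.03,"dz":0,"turn":0}])

```text
time: 18.68
ee_pos: [544.3, 264.1, 111.9]
orientation: [-0.109, 1.552, 0.068]
ft_force: [0.2, 0.3, -0.6]
opening: 39.6
```

```bash
python3 - <<'E'
from plan import *
snap('wrist','w20')
plan(547.5,234,113,0.118)
E
```

```text
dx -0.0006 dy -0.0301 dz -0.0001 turn -0.0054 | j6 0.22 t 18.73 pos [544.2 263.9 111.6] F [0.5 0.4 0.5] open 39.5 tilt [ 0.018 -0.025 -1.   ]
```

View pics/w20.png

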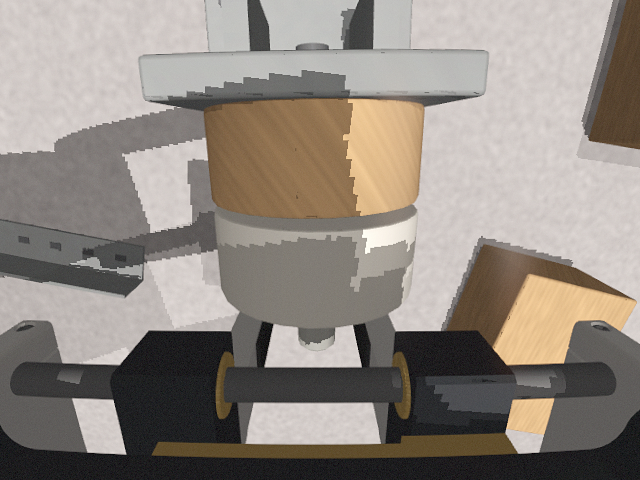

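move_arm(increments=[{"dx":0,"dy":0.005,"dz":0,"turn":0},{"dx":0,"dy":0.01,"dz":0,"turn":0},{"dx":0,"dy":0.013,"dz":0,"turn":0},{"dx":0,"dy":0.013,"dz":0,"turn":0},{"dx":0,"dy":0.006,"dz":0,"turn":0}])

```text
time: 19.35
ee_pos: [544.1, 267.5, 111.4]
orientation: [-0.109, 1.553, 0.064]
ft_force: [-0.3, 1.8, 0.1]
opening: 39.1
```

```bash
python3 - <<'E'
from plan import *
snap('wrist','w21');snap('scene','s21');crop('s21',370,90,500,220,5,'c21')
plan(547.5,234,113,0.118)
E
```

```text
dx -0.0006 dy -0.0342 dz -0.0002 turn -0.0064 | j6 0.23 t 19.45 pos [543.9 268.  111.4] F [ 2.  -6.6  0.2] open 39.3 tilt [ 0.018 -0.028 -0.999]
```

View pics/w21.png

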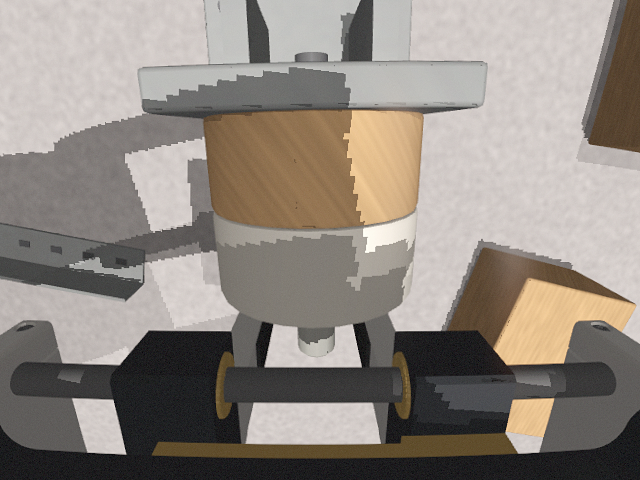

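View pics/c21.png

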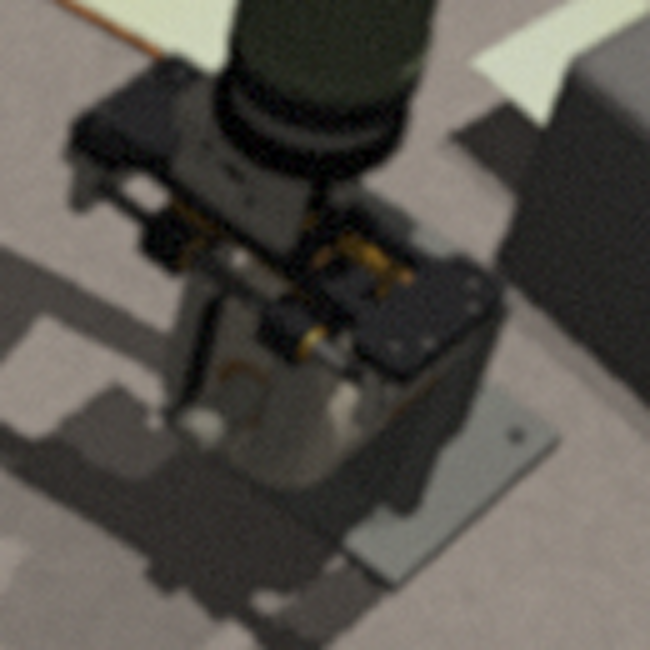

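move_arm(increments=[{"dx":0,"dy":-0.02,"dz":0,"turn":0},{"dx":0,"dy":-0.045,"dz":0,"turn":0},{"dx":-0.05,"dy":-0.055,"dz":0,"turn":0},{"dx":-0.07,"dy":-0.06,"dz":0,"turn":0},{"dx":-0.07,"dy":-0.06,"dz":0,"turn":0}], fingers=0.65)

```text
time: 20.08
ee_pos: [550.9, 210.4, 185.4]
orientation: [-0.108, 1.548, 0.066]
ft_force: [0.5, 0.7, -0.1]
opening: 61.1
```

```bash
python3 - <<'E'
from plan import *
from sp import *
snap('wrist','w22')
plan(444,-40,150,-0.045)
d=load('w22')
for p in([0,-80,174],[0,-40,174],[0,-120,130]): print(proj(d,L((532.5,361,.118),p)))
E
```

```text
dx 0.0382 dy -0.2361 dz -0.1332 turn 0.1563 | j6 0.13 t 20.12 pos [549.5 210.4 183.5] F [ 0.2 -0.5  1.3] open 61.1 tilt [ 0.019 -0.027 -0.999]
[309.80140167 155.1503458 ]
[309.03429266  75.42610679]
[309.68394518 209.13173343]
```

View pics/w22.png

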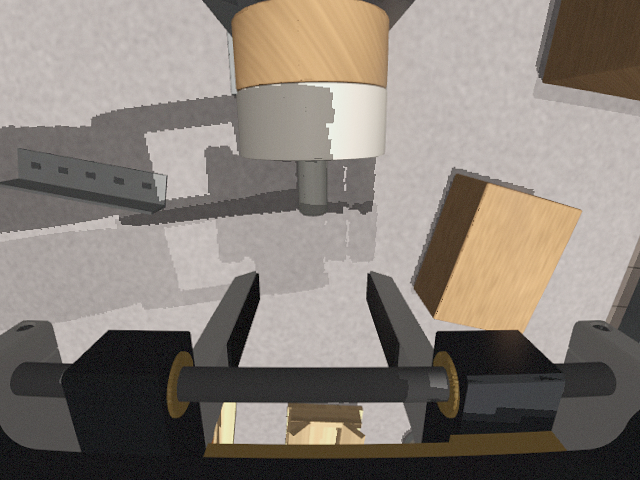

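move_arm(increments=[{"dx":0,"dy":-0.05,"dz":-0.03,"turn":0.05},{"dx":0,"dy":-0.1,"dz":-0.06,"turn":0.1},{"dx":0.01,"dy":-0.15,"dz":-0.09,"turn":0.156},{"dx":0.02,"dy":-0.2,"dz":-0.115,"turn":0.156},{"dx":0.035,"dy":-0.236,"dz":-0.133,"turn":0.156},{"dx":0.038,"dy":-0.236,"dz":-0.133,"turn":0.156},{"dx":0.038,"dy":-0.236,"dz":-0.133,"turn":0.156}])

```text
time: 21.0
ee_pos: [443.5, -39.0, 149.0]
orientation: [0.016, 1.553, -0.055]
ft_force: [0.2, 0.1, -0.2]
opening: 61.1
```

```bash
python3 - <<'E'
from plan import *
snap('wrist','w23')
plan(444,-40,52,-0.045)
E
```

```text
dx 0.0975 dy 0.0012 dz -0.0019 turn 0.0013 | j6 -0.22 t 21.05 pos [444.1 -38.8 149.5] F [-0.5 -0.   0.6] open 61.1 tilt [ 0.018 -0.026 -1.   ]
```

View pics/w23.png

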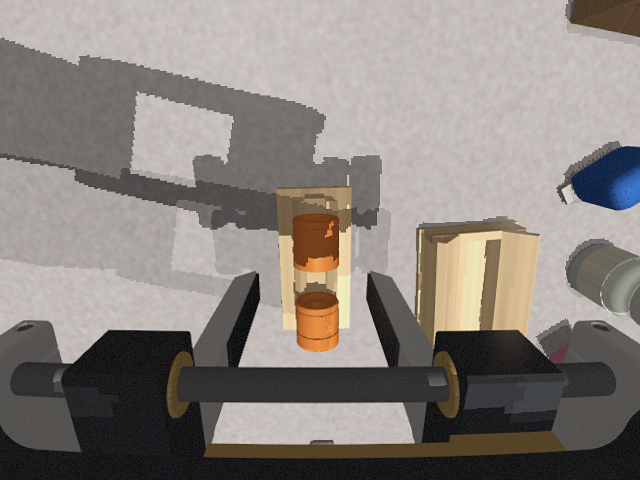

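```bash
python3 - <<'E'
from bb import *
W=load('w23')
go(caps,[442,-77,-.045],[(W,[np.array([296.5,291,339.5,349.5]),np.array([291.5,213.5,340.5,270.])])])
W=load('w23'); print(proj(W,[443.5,-40,60]))
E
```

```text
[ 4.47807e+02 -7.80340e+01 -1.60000e-02] [[-0.3, -1.5, 0.5, 2.0], [0.7, -2.3, -0.8, 1.9]]
[310.38417347 239.31644588]
```

```bash
python3 plan.py 446 -40.5 80 -0.035
```

```text
dx 0.0696 dy 0.0001 dz 0.0006 turn -0.0087 | j6 -0.22 t 21.05 pos [444.1 -38.8 149.5] F [-0.5 -0.   0.6] open 61.1 tilt [ 0.018 -0.026 -1.   ]
```

move_arm(increments=[{"dx":0.04,"dy":0,"dz":0.001,"turn":-0.009},{"dx":0.065,"dy":0,"dz":0.001,"turn":-0.009},{"dx":0.07,"dy":0,"dz":0.001,"turn":-0.009},{"dx":0.07,"dy":0,"dz":0.001,"turn":-0.009}])

```text
time: 21.55
ee_pos: [447.0, -40.0, 80.0]
orientation: [0.006, 1.552, -0.046]
ft_force: [1.2, -0.3, 0.3]
opening: 60.8
```

```bash
python3 - <<'E'
from plan import *
snap('wrist','w24');snap('top','t24');snap('scene','s24');crop('s24',200,150,340,280,5,'c24')
plan(446,-40.5,51,-0.035)
E
```

```text
dx 0.0299 dy 0.0009 dz -0.0024 turn 0.0009 | j6 -0.22 t 21.70 pos [447.7 -40.7  80.9] F [ 0.4 -0.5  1. ] open 60.9 tilt [ 0.02  -0.026 -0.999]
```

View pics/w24.png

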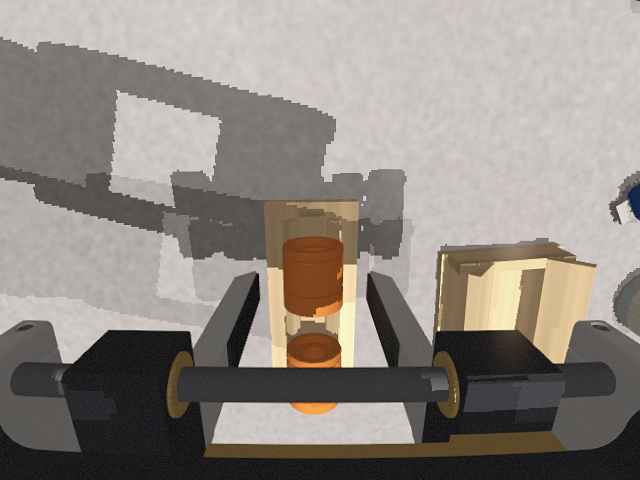

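View pics/c24.png

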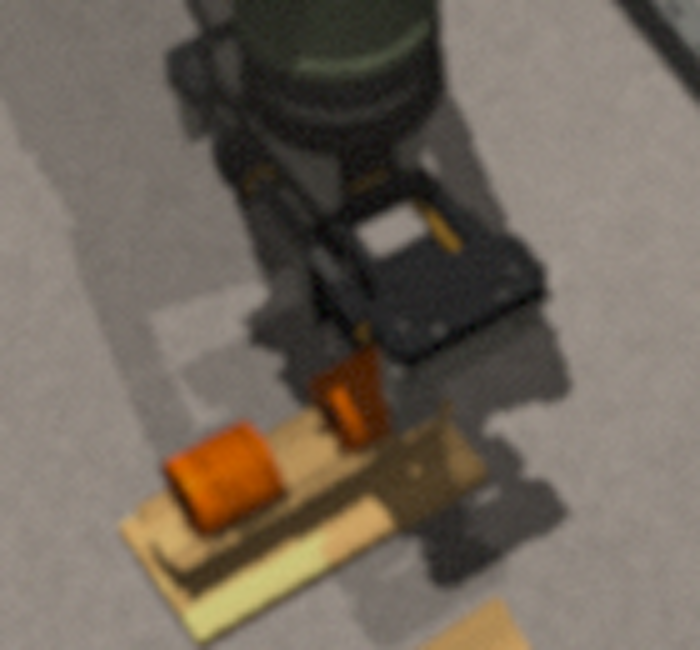

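move_arm(increments=[{"dx":0.015,"dy":0.001,"dz":0,"turn":0},{"dx":0.026,"dy":0.001,"dz":0,"turn":0},{"dx":0.03,"dy":0.001,"dz":0,"turn":0},{"dx":0.03,"dy":0.001,"dz":0,"turn":0}])

```text
time: 22.2
ee_pos: [447.8, -40.4, 50.2]
orientation: [0.007, 1.551, -0.047]
ft_force: [-0.2, -0.2, 0.3]
opening: 61.1
```

move_arm(increments=[{"dx":0,"dy":0,"dz":0,"turn":0},{"dx":0,"dy":0,"dz":0,"turn":0},{"dx":0,"dy":0,"dz":0,"turn":0},{"dx":0,"dy":0,"dz":0,"turn":0}], fingers=0, squeeze=25)

```text
time: 22.7
ee_pos: [447.6, -40.4, 50.4]
orientation: [0.007, 1.552, -0.047]
ft_force: [-0.6, -0.4, 2.4]
opening: 36.3
```

```bash
python3 - <<'E'
from plan import *
snap('wrist','w25')
plan(446,-40.5,120,-0.035)
E
```

```text
dx -0.0696 dy -0.0019 dz -0.0003 turn 0.0009 | j6 -0.22 t 22.75 pos [447.6 -40.4  50.4] F [-1.1 -0.6  2.3] open 36.0 tilt [ 0.019 -0.026 -0.999]
```

View pics/w25.png

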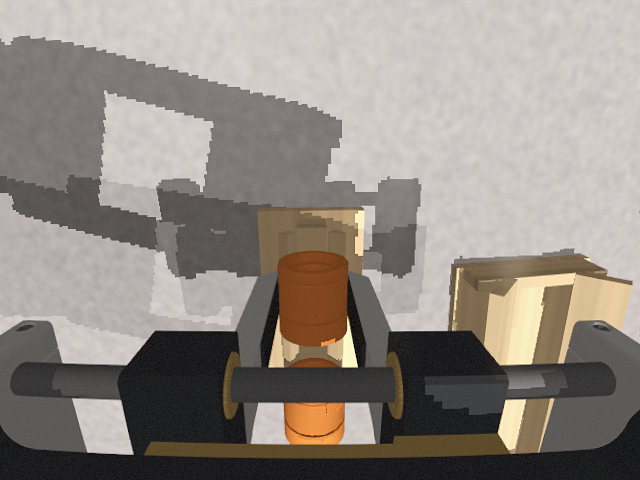

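move_arm(increments=[{"dx":-0.008,"dy":0,"dz":0,"turn":0},{"dx":-0.016,"dy":0,"dz":0,"turn":0},{"dx":-0.016,"dy":0,"dz":0,"turn":0}])

```text
time: 23.12
ee_pos: [448.4, -40.2, 67.5]
orientation: [0.006, 1.549, -0.047]
ft_force: [-0.0, -0.4, -1.1]
opening: 36.6
```

```bash
python3 - <<'E'
from plan import *
snap('wrist','w26');snap('scene','s26');crop('s26',200,150,340,280,5,'c26')
plan(446,-40.5,120,-0.035)
E
```

```text
dx -0.0533 dy -0.0019 dz -0.0004 turn 0.0010 | j6 -0.22 t 23.23 pos [447.5 -40.   66.7] F [-0.  -0.  -0.6] open 35.7 tilt [ 0.019 -0.026 -0.999]
```

View pics/w26.png

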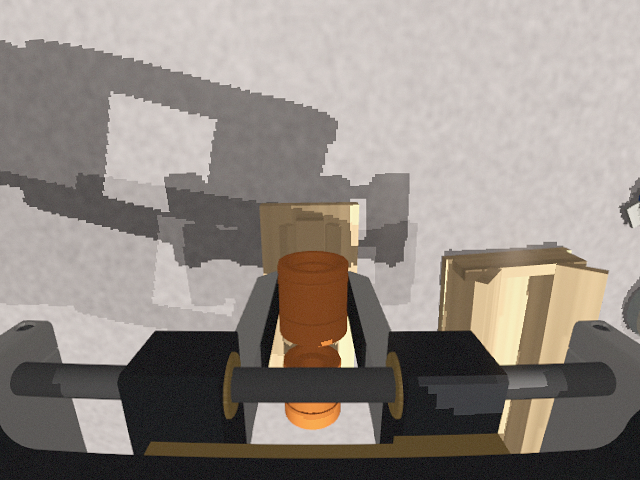

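View pics/c26.png

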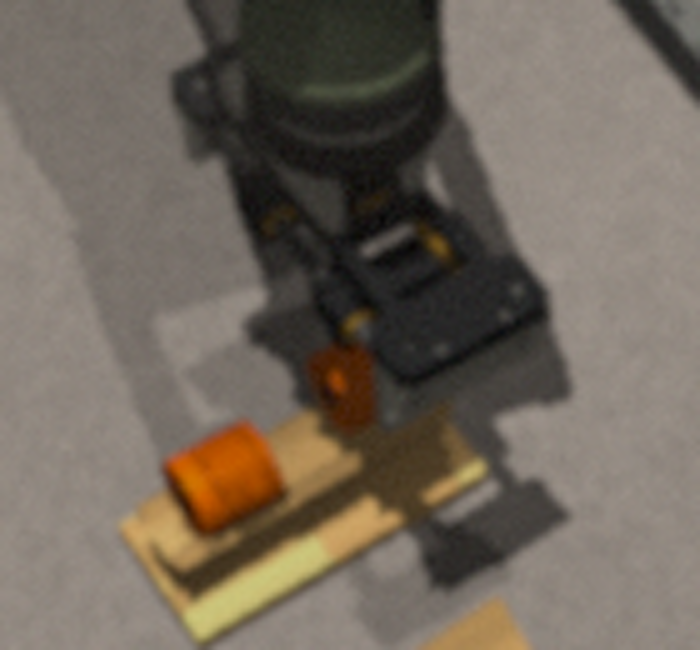

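```bash
python3 - <<'E'
from plan import *
plan(552.8,194,140,0.118)
E
```

```text
dx -0.0774 dy 0.2356 dz 0.0987 turn -0.1520 | j6 -0.22 t 23.23 pos [447.5 -40.   66.7] F [-0.  -0.  -0.6] open 35.7 tilt [ 0.019 -0.026 -0.999]
```

move_arm(increments=[{"dx":-0.04,"dy":0,"dz":0,"turn":0},{"dx":-0.077,"dy":0.03,"dz":0.015,"turn":0},{"dx":-0.077,"dy":0.08,"dz":0.035,"turn":-0.05},{"dx":-0.077,"dy":0.13,"dz":0.055,"turn":-0.1},{"dx":-0.077,"dy":0.18,"dz":0.075,"turn":-0.15},{"dx":-0.077,"dy":0.22,"dz":0.09,"turn":-0.152},{"dx":-0.077,"dy":0.2355,"dz":0.099,"turn":-0.152},{"dx":-0.077,"dy":0.2355,"dz":0.099,"turn":-0.152},{"dx":-0.077,"dy":0.2355,"dz":0.099,"turn":-0.152}])

```text
time: 24.35
ee_pos: [552.5, 192.5, 139.3]
orientation: [-0.113, 1.552, 0.069]
ft_force: [-0.3, 0.5, -0.2]
opening: 35.9
```

```bash
python3 - <<'E'
from plan import *
plan(552.8,196,120.4,0.118)
E
```

```text
dx 0.0188 dy 0.0040 dz 0.0004 turn -0.0012 | j6 0.10 t 24.35 pos [552.5 192.5 139.3] F [-0.3  0.5 -0.2] open 35.9 tilt [ 0.018 -0.027 -0.999]
```

move_arm(increments=[{"dx":0.012,"dy":0.004,"dz":0,"turn":0},{"dx":0.019,"dy":0.004,"dz":0,"turn":0},{"dx":0.019,"dy":0.004,"dz":0,"turn":0}])

```text
time: 24.72
ee_pos: [551.3, 195.3, 118.8]
orientation: [-0.113, 1.555, 0.069]
ft_force: [-0.0, 0.2, -0.5]
opening: 36.3
```

```bash
python3 - <<'E'
from plan import *
snap('wrist','w27');snap('scene','s27');crop('s27',360,110,490,220,6,'c27');crop('w27',200,150,420,370,3,'c27w')
plan(552.8,196,120.4,0.118)
E
```

```text
dx -0.0004 dy 0.0002 dz 0.0006 turn -0.0015 | j6 0.11 t 24.82 pos [552.3 195.7 120. ] F [ 0.3 -0.   0. ] open 36.0 tilt [ 0.018 -0.027 -0.999]
```

View pics/c27w.png

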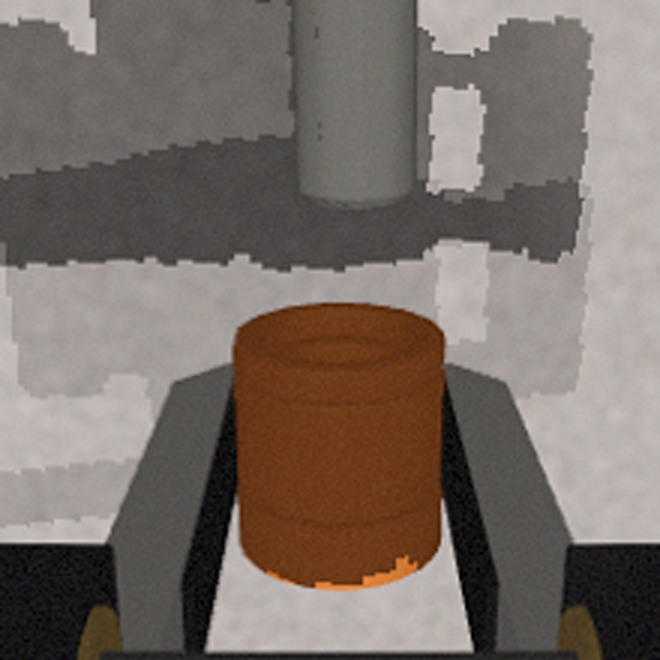

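View pics/c27.png

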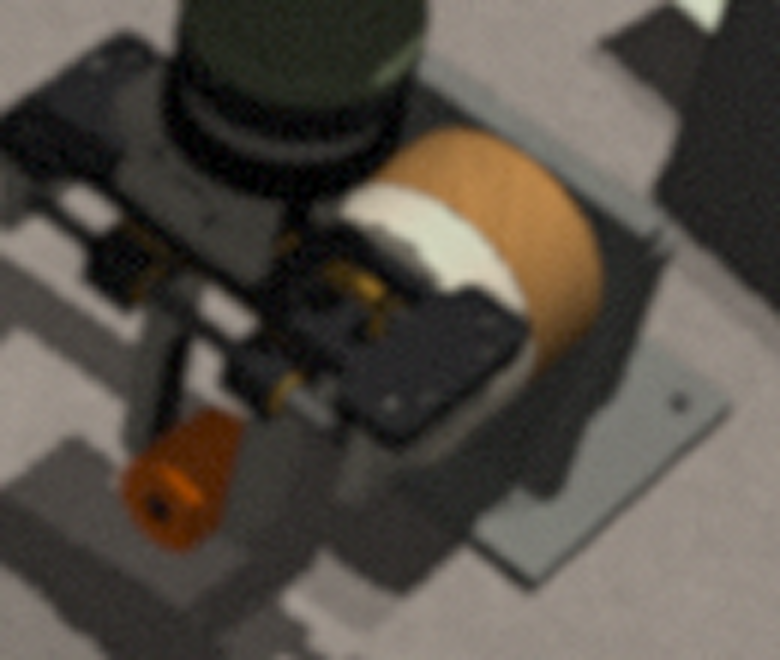

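move_arm(increments=[{"dx":-0.0005,"dy":0.008,"dz":0.0027,"turn":0},{"dx":-0.001,"dy":0.016,"dz":0.0027,"turn":0},{"dx":-0.001,"dy":0.018,"dz":0.0027,"turn":0},{"dx":-0.001,"dy":0.018,"dz":0.0027,"turn":0}])

```text
time: 25.32
ee_pos: [552.8, 214.3, 120.5]
orientation: [-0.114, 1.553, 0.07]
ft_force: [-0.2, -0.3, -1.0]
opening: 36.2
```

```bash
python3 - <<'E'
from plan import *
snap('wrist','w28');crop('w28',200,150,420,370,3,'c28w')
plan(552.8,196,120.4,0.118)
E
```

```text
dx 0.0006 dy -0.0180 dz -0.0021 turn -0.0010 | j6 0.14 t 25.38 pos [552.8 214.1 120.5] F [ 0.7  0.2 -0.5] open 36.4 tilt [ 0.018 -0.027 -0.999]
```

View pics/c28w.png

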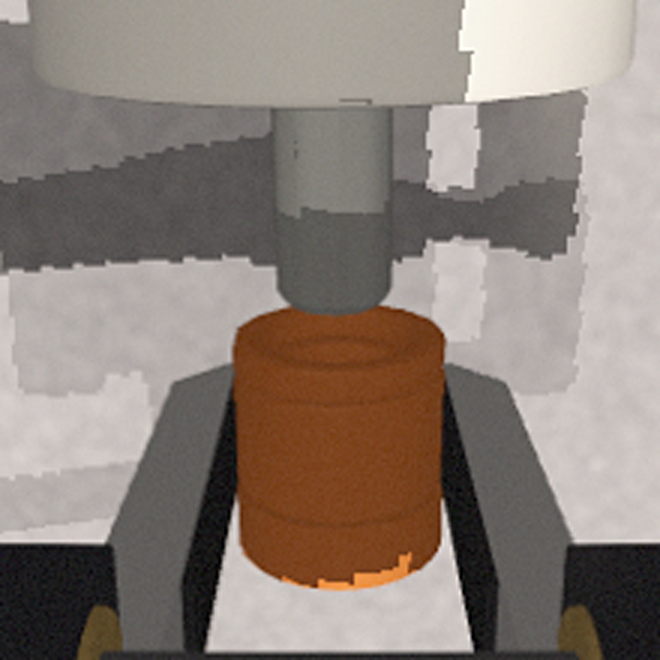

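move_arm(increments=[{"dx":0,"dy":0.004,"dz":-0.001,"turn":0},{"dx":0,"dy":0.008,"dz":-0.001,"turn":0},{"dx":0,"dy":0.011,"dz":-0.001,"turn":0},{"dx":0,"dy":0.014,"dz":-0.001,"turn":0},{"dx":0,"dy":0.017,"dz":-0.001,"turn":0}])

```text
time: 26.0
ee_pos: [549.8, 231.1, 120.0]
orientation: [-0.114, 1.553, 0.069]
ft_force: [0.1, 0.3, 0.6]
opening: 35.8
```

```bash
python3 - <<'E'
from plan import *
snap('wrist','w29');crop('w29',200,150,420,370,3,'c29w')
plan(550,231,120.4,0.118)
E
```

```text
dx -0.0004 dy -0.0005 dz 0.0002 turn -0.0008 | j6 0.17 t 26.05 pos [549.8 231.4 120. ] F [ 0.1 -0.6  0.1] open 36.2 tilt [ 0.018 -0.027 -0.999]
```

View pics/c29w.png

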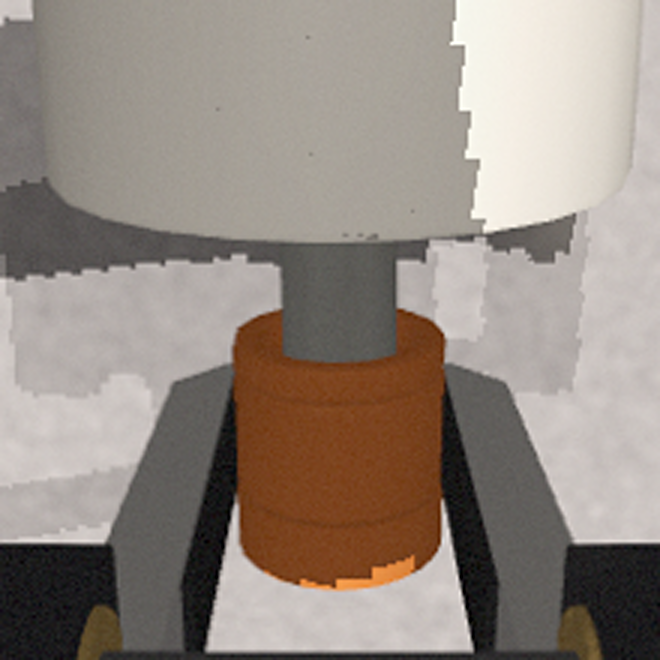

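move_arm(increments=[{"dx":0,"dy":0.003,"dz":0,"turn":0},{"dx":0,"dy":0.006,"dz":0,"turn":0},{"dx":0,"dy":0.009,"dz":0,"turn":0}])

```text
time: 26.42
ee_pos: [548.8, 240.5, 119.9]
orientation: [-0.114, 1.552, 0.07]
ft_force: [0.2, -1.2, 1.2]
opening: 36.1
```

```bash
python3 plan.py 550 231 120.4 0.118
```

```text
dx -0.0003 dy -0.0096 dz 0.0001 turn -0.0009 | j6 0.18 t 26.43 pos [548.8 240.5 119.9] F [ 0.2 -1.2  1.2] open 36.1 tilt [ 0.018 -0.027 -0.999]
```

move_arm(increments=[{"dx":0,"dy":0.003,"dz":0,"turn":0},{"dx":0,"dy":0.006,"dz":0,"turn":0},{"dx":0,"dy":0.007,"dz":0,"turn":0}])

```text
time: 26.8
ee_pos: [548.1, 247.6, 119.8]
orientation: [-0.114, 1.552, 0.07]
ft_force: [0.9, -0.4, 2.0]
opening: 36.0
```

```bash
python3 - <<'E'
from plan import *
snap('wrist','w30');crop('w30',200,150,420,370,3,'c30w')
plan(548,247,120.4,0.118)
E
```

```text
dx -0.0006 dy -0.0007 dz -0.0002 turn -0.0007 | j6 0.19 t 26.85 pos [548.1 247.7 119.8] F [-0.3 -0.2  1.3] open 36.0 tilt [ 0.018 -0.027 -0.999]
```

View pics/c30w.png

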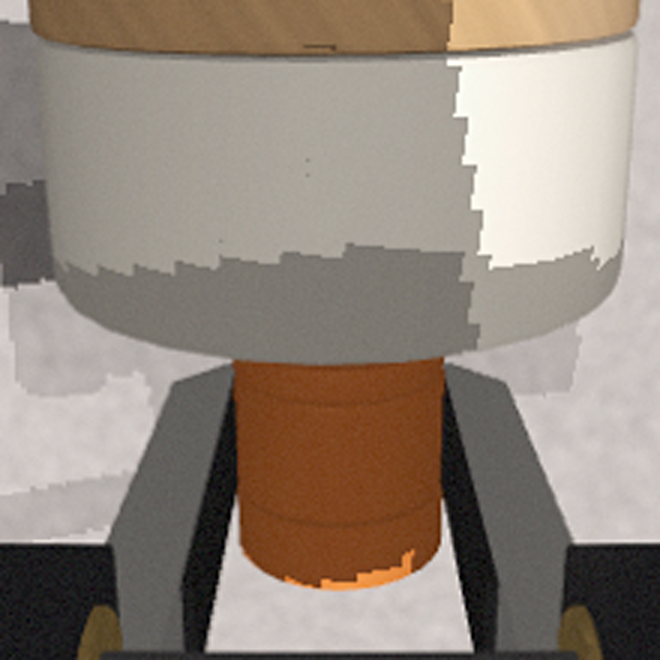

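move_arm(increments=[{"dx":0,"dy":0.003,"dz":0,"turn":0},{"dx":0,"dy":0.006,"dz":0,"turn":0},{"dx":0,"dy":0.006,"dz":0,"turn":0}])

```text
time: 27.22
ee_pos: [548.0, 248.3, 119.8]
orientation: [-0.122, 1.553, 0.062]
ft_force: [0.6, -13.0, 3.8]
opening: 36.1
```

```bash
python3 - <<'E'
from plan import *
snap('wrist','w31');crop('w31',200,150,420,370,3,'c31w')
plan(548,247,120.4,0.118)
E
```

```text
dx -0.0006 dy -0.0014 dz -0.0002 turn -0.0009 | j6 0.20 t 27.27 pos [548.  248.4 119.8] F [  1.  -12.4   3.5] open 36.2 tilt [ 0.018 -0.037 -0.999]
```

View pics/c31w.png

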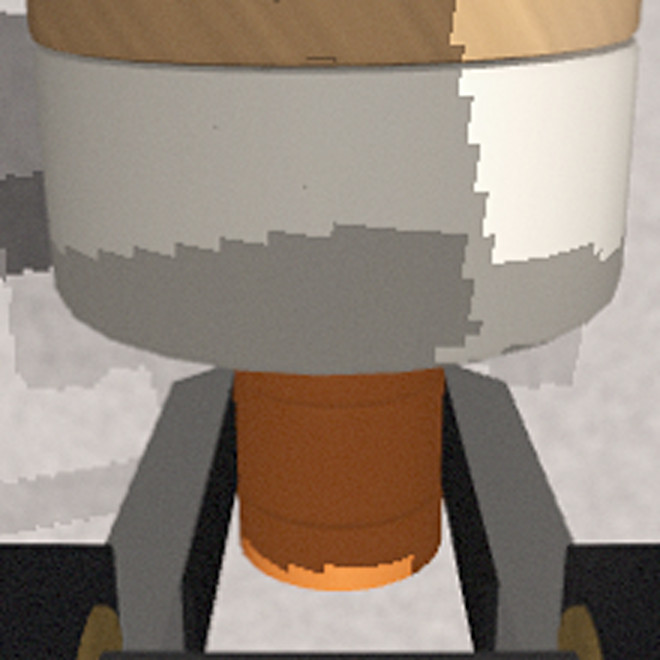

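move_arm(increments=[{"dx":0,"dy":0,"dz":0,"turn":0},{"dx":0,"dy":0,"dz":0,"turn":0},{"dx":0,"dy":0,"dz":0,"turn":0},{"dx":-0.03,"dy":0,"dz":0,"turn":0},{"dx":-0.06,"dy":-0.03,"dz":0,"turn":0},{"dx":-0.06,"dy":-0.07,"dz":0,"turn":0},{"dx":-0.06,"dy":-0.07,"dz":0,"turn":0}], fingers=0.62)

```text
time: 28.15
ee_pos: [555.6, 179.7, 183.2]
orientation: [-0.119, 1.551, 0.06]
ft_force: [-0.5, 0.7, 1.3]
opening: 58.3
```

```bash
python3 - <<'E'
from plan import *
from sp import *
snap('wrist','w32');snap('scene','s32');crop('s32',360,100,490,220,6,'c32')
plan(548,247,120.4,0.118)
d=load('w32')
for q in([0,-80,174],[0,-40,174],[0,-92,149],[0,-132,149],[0,-132,147.5]): print(q,np.round(proj(d,L((532.5,361,.118),q)),1))
E
```

```text
dx 0.0592 dy 0.0680 dz 0.0001 turn -0.0013 | j6 0.08 t 28.25 pos [554.7 181.6 182.2] F [-0.6 -0.8 -0.4] open 58.4 tilt [ 0.018 -0.036 -0.999]
[0, -80, 174] [307.8  93.2]
[0, -40, 174] [307.1   4.9]
[0, -92, 149] [307.9 118.8]
[0, -132, 149] [308.4 186.5]
[0, -132, 147.5] [308.4 186. ]
```

View pics/w32.png

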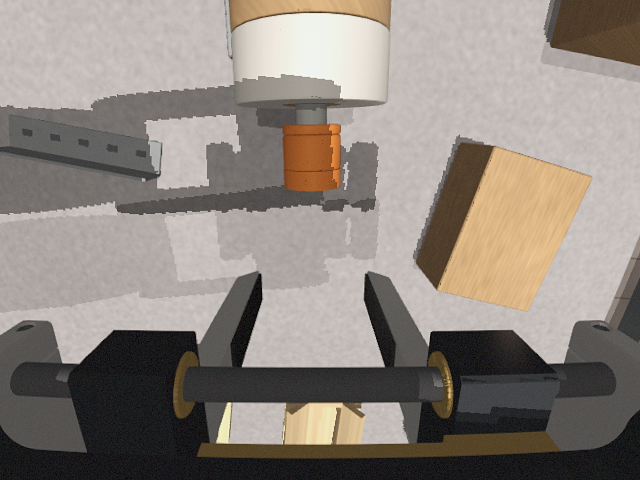

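View pics/c32.png

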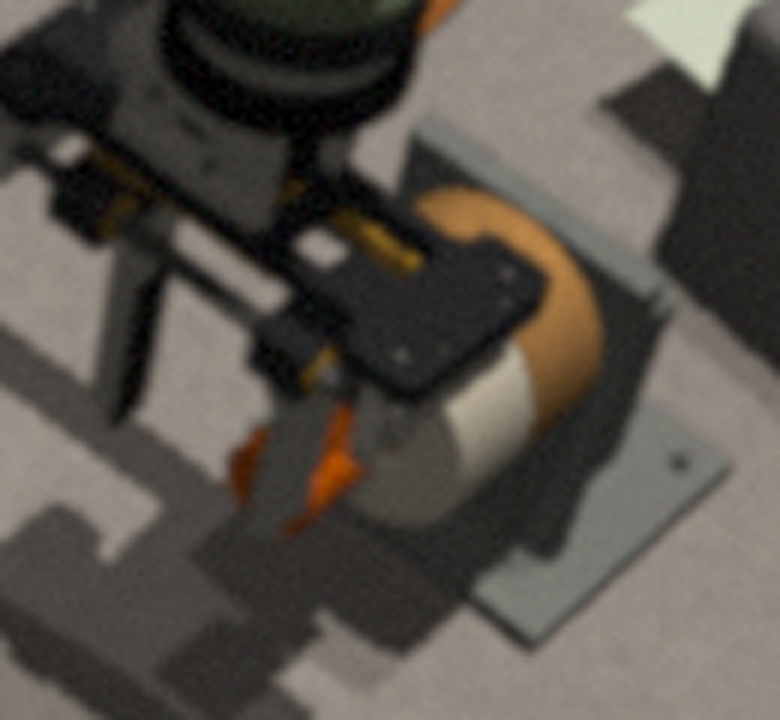

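```bash
python3 - <<'E'
from sp import *
crop('w32',220,0,400,200,4,'c33')
d=load('w32')
p=(532.5,361,.118)
for y in(-92,-132):
  print(y,[np.round((proj(d,L(p,[19*np.cos(t),y,128.5+19*np.sin(t)]))-[220,0])*4).tolist() for t in(0,1.57,3.14,4.71)])
for y in(-40,-80):
  print(y,[np.round((proj(d,L(p,[48*np.cos(t),y,126+48*np.sin(t)]))-[220,0])*4).tolist() for t in(0,1.57,3.14,4.71)])
E
```

```text
-92 [[469.0, 477.0], [352.0, 475.0], [233.0, 478.0], [351.0, 479.0]]
-132 [[465.0, 724.0], [354.0, 744.0], [241.0, 726.0], [353.0, 709.0]]
-40 [[661.0, 126.0], [349.0, 20.0], [35.0, 127.0], [348.0, 192.0]]
-80 [[649.0, 400.0], [351.0, 373.0], [51.0, 402.0], [350.0, 417.0]]
```

View pics/c33.png

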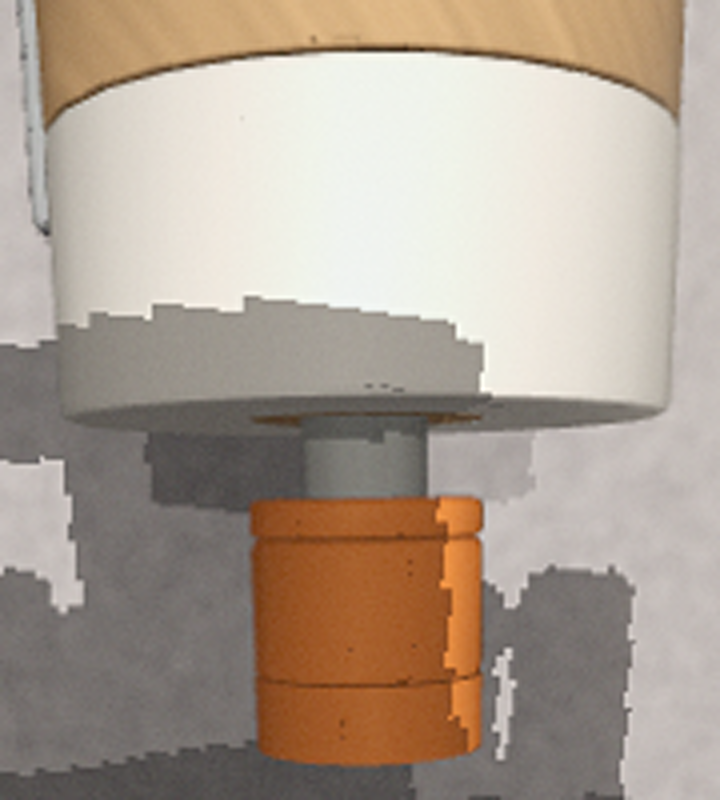

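move_arm(increments=[{"dx":-0.05,"dy":-0.04,"dz":-0.02,"turn":0},{"dx":-0.08,"dy":-0.09,"dz":-0.06,"turn":0},{"dx":-0.08,"dy":-0.14,"dz":-0.1,"turn":0},{"dx":-0.08,"dy":-0.19,"dz":-0.14,"turn":0},{"dx":-0.08,"dy":-0.19,"dz":-0.14,"turn":0}])

```text
time: 28.88
ee_pos: [435.0, -21.2, 267.4]
orientation: [-0.118, 1.553, 0.061]
ft_force: [0.4, 0.7, 0.4]
opening: 58.5
```

```bash
python3 - <<'E'
from plan import *
snap('scene','s34');snap('top','t34');crop('s34',380,100,500,220,5,'c34');crop('t34',120,180,250,300,5,'c35')
plan(548,247,120.4,0.118)
E
```

```text
dx 0.1394 dy 0.2580 dz 0.1399 turn -0.0025 | j6 -0.33 t 28.98 pos [436.1 -20.3 267.4] F [-0.1  0.5 -0.3] open 58.5 tilt [ 0.018 -0.035 -0.999]
```

View pics/s34.png

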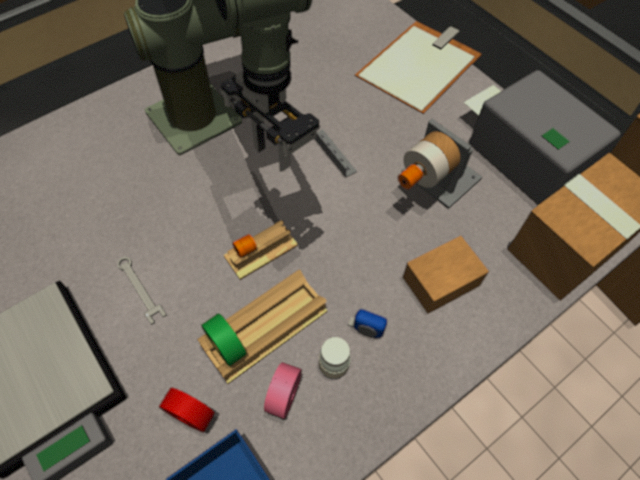

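View pics/c34.png

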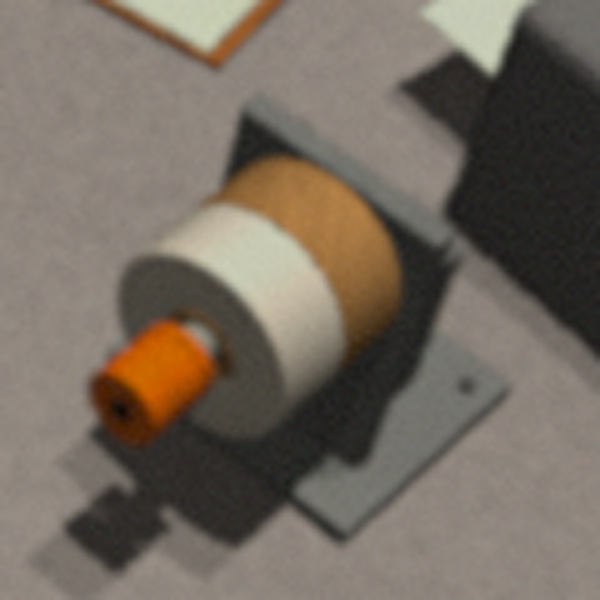

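View pics/c35.png

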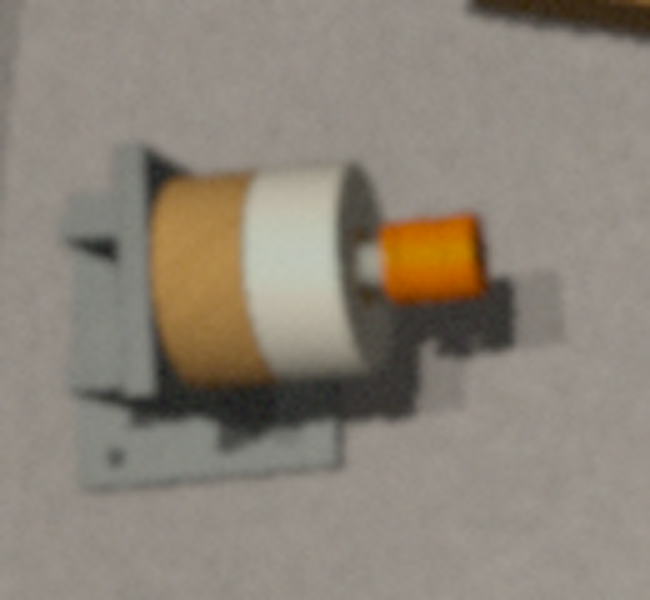

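```bash
python3 -c "
from h import *
print(job.job_done())"
```

```text
the job is handed in; nothing more can be done
None
```

The spindle is loaded and the job is handed in at about 29 s. No verdict was reported.

- **Rolls:** I threaded the brown roll first and pushed it home, where it stopped solid at about 20 N. I then threaded the white roll and pushed it home against the brown one. In the last pictures the brown roll is flush with the back plate, the two rolls touch, and the white roll's outer face is about 80 mm from the plate.
- **Cap:** The cap nearer the spindle went well past the 6 mm stop and hit the floor at about 28 mm with 13 N, so it is the one that fits. It stayed on when released, with about 12 mm between it and the white roll. I did not try the other cap, because the first one fitted.
- **Everything else:** The other cap is in its rack, the green roll is in its rack, and the other items look unmoved. The gripper is clear of everything.

- **Checks that disagreed:**
  - The scene, top and wrist cameras differed by a few mm in absolute position, so I judged the final distances relative to each other within one picture.
  - The cap gripped at 36 mm rather than its nominal 38 mm, but it held without slipping.
  - The tool picked up a tilt of about 2° from pushing, which caused no trouble.

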